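# Set the address switches under a kitchen display's kickstand

### The arm

A 7-joint arm with a two-finger parallel gripper is mounted at the origin on the work surface. World frame = base frame: x ahead of the robot, y to its left, z up, the work surface at z = 0. Lengths are in m, angles in rad, forces in N, time in s.
With the tool pointing down it reaches from about 0.425 to 0.875 m from the base axis. Payload 4.7 kg.
Tool frame: the origin (TCP) lies on the centre line of the jaws, within the pads' length; the fingertips stand 22 mm ahead of it and the grasp point (between the pads) lies 3 mm ahead of it (robot.tip_reach is the distance from the TCP to the fingertips, in m); z points along the fingers, y is the line along which they close (so a half turn about z gives the same grasp; the last joint's range is limited). The gripper opens to 85 mm and grips with 20 to 120 N. Pads are 22 mm wide; open, the fingers measure 114 mm over their backs; the gripper's body (76 mm by 85 mm) begins 54 mm behind the grasp point. The pads swing forward as they close: fully open they stand 13 mm farther back than shut.
Start: joints at [1.178, 0.321, -0.07, 1.45, 0.023, 1.371, -0.057], TCP at [0.257, -0.597, 0.253] pointing down, gripper open.
Joint ranges: [-2.86, 2.86], [-0.3, 2.09], [-1.38, 1.24], [0.06, 2.45], [-1.56, 4.7], [0.09, 2.05], [-2.69, 2.69]. Speed limits (rad/s): [2.57, 2.57, 3.14, 3.14, 3.14, 3.14, 3.14].

### API

Orientations are given as a unit quaternion [x, y, z, w].
In Python, from plant import sensors, get_image, order, robot gives the robot as it stands.
- The arm moves only by the shell command python3 -m handwheel 'ROWS'. ROWS is JSON, a list of rows, each an object of numbers: "rx", "ry", "rz": the turn, a rotation vector about the tool's x, y, z in units of 5 degrees (1.0 is 5 degrees); "x", "y", "z": the shift along the tool's x, y, z in units of 30 mm (1.0 is 30 mm); "jaw": the opening in per cent of the stroke, from 0 (shut) to 100 (fully open). In form: [{"rx": .., "ry": .., "rz": .., "x": .., "y": .., "z": .., "jaw": ..}, ...]. A call has 1 to 5 rows; each row shifts and turns the commanded pose from where the row before left it, along the tool's axes as they then stand; what a row does not reach is not made up. A row lasts 1/10 s, in which the tool goes at most 50 mm and 8.59 degrees, less where a joint would pass 70% of its speed; a pose out of reach is approached as far as the arm can. A call is refused whole if a number of a shift passes 1 or a number of a turn 1, either way. A call with a gripper value outside its range is refused whole. The fingers move at their own pace and stop on an object; the grip force is fixed at half the most. Time passes only in rows, so rows that do not move let the fingers close. It gives the time, the measured TCP pose, the force, the opening and the grip force at its end, in the units of the state.
- sensors.get_obs(): the state, without advancing time (a new reading comes with each control period).
- get_image(name): name is "side" or "top" or "wrist"; returns a dict with "img" (420x560x3 uint8, red, green, blue), "fx", "fy", "cx", "cy" (pixels), "rvec" (rotation vector, rad) and "tvec" (3), from world to camera coordinates, as OpenCV has them. Camera axes: x right, y down, z forward; pixel columns grow to the right and rows downward; lengths in m; the calibration is good to about 2 mm. A picture is of the moment at which its call begins. There is no depth.
- order.hand_in(): hands the job in; it is judged then, once.
The state is a dict: "time_s": time; "joint_pos": joint angles; "qd": joint speeds; "tau": joint torques, N m; "tool_pos": TCP position; "ee_rot": TCP orientation; "ft_force": force on the tool from outside, world axes, zero at the start; "ft_torque": the same for the moment, N m; "gripper_width": finger opening in m; "grip_force": force on a finger pad.
Only numpy, scipy, OpenCV 4.12 (cv2) and the standard library are available. Lean on these libraries where they do the work, as an engineer would, in place of code of your own. Each camera call takes 0.05 s, during which the arm holds its last target. There are 200 camera calls.

### The job

Pull up the kickstand on the back of the kitchen display lying face down on the bamboo mat until it snaps fully open, then take the art pen from the red holder and with its tip set the five little address switches uncovered in the pocket, counted from the orange dot, to on, off, on, on, off (on is away from the hinge, towards the white line). Put the pen back upright in its bore with its guard resting on the holder, leave the kickstand open and the display where it lies, and do not disturb the other things on the bench.

Things in the scene. Friction and masses are not known exactly. Their poses are not given: they have to be found in the camera images.
- display: Kitchen display, about 1.3 kg, lying loose face down on the bamboo mat: dark grey slab 130 mm (its x) by 200 mm (y) by 22 mm. Origin: centre of its underside, z up. Its back is the upper face, z = 22 mm. An open pocket in the back, 32 mm (x) by 66 mm (y), 7 mm deep, centred at x = +12 mm, holds the switches; the folded kickstand covers it.
- hinge (a point): Middle of the kickstand's hinge line, which runs along the display's y at x = -48 mm, 25 mm above the display's underside (axes as the display's).
- stand (a joint): Kickstand angle: 0 = folded flat on the back, 1.4 = fully open (a stop). Metal leg 76 mm wide, 5 mm thick, reaching 90 mm from the hinge; folded it lies along the display's +x, top face 27.5 mm above the display's underside. Over-centre spring: pulls shut below about 0.75 rad, open above it, at most 0.2 N m (2.3 N at the tab); past the middle it snaps by itself and stays at either stop.
- stand_tab (a point): Point in the kickstand's pull tab, 85.5 mm from the hinge line: an upright plate at the leg's free end, 20 mm wide along the hinge line, 9 mm thick, rising 18.5 mm above the leg's top face. Folded, this point is on the tab's middle, 11.5 mm above that face. Moves with the leg.
- bank (a point): Centre of the pocket floor (15 mm above the display's underside, 7 mm below its back); axes as the display's. Five slide switches along y, 11 mm apart, switch 1 at the +y end (orange dot on the back). Knobs are white, 6 mm (y) by 5 mm (x), tops 5.5 mm above this floor. On is +x, away from the hinge (a white line on the back runs along that edge). The floor is free out to x = -16 and +16 mm.
- pen_tip (a point): Tip (rounded, 5 mm thick) of the art pen. The pen, 45 g, is straight and upright: a 5 mm steel shank 36 mm long from this tip up to the underside of a round finger guard (24 mm wide, 4 mm thick), above that a round black grip 14 mm wide and 66 mm long.
- pen_grip (a point): Point on the pen's axis at the middle part of its black grip, 78 mm above the tip; the grip reaches 28 mm above this point and 38 mm below it, to the guard. z runs along the pen from the tip to the grip's end.
- pen: The art pen; origin on its axis at the underside of the finger guard, 36 mm above the tip; z runs up the pen. At the start it hangs upright in the holder's bore, guard resting on the holder's top.
- holder: Red silicone tamper holder, fixed, 76 mm (x) by 130 mm (y) by 45 mm high; origin: centre of its underside. A 60 mm well at y = +26 mm holds the tamper, the pen's bore is at y = -44 mm.
- pen_bore (a point): Centre of the mouth of the pen's bore, at the holder's top, 45 mm above the bench: a round hole 17 mm wide and 40 mm deep.
- mat: Bamboo tamping mat, fixed, 190 mm (x) by 270 mm (y) by 8 mm high; origin: centre of its underside on the bench. The display lies on it.
- tamper: Coffee tamper, standing in the holder's well: 58 mm steel base, 37 mm wide handle; origin: centre of its underside, top 92 mm above that (97 mm above the bench). Leave alone.
- pitcher: Chrome milk pitcher, 94 mm wide, 100 mm high, handle towards its +x reaching 79 mm from the middle, spout to -x; origin: centre of its underside. Leave alone.
- dosing_cup: Aluminium dosing cup, 58 mm wide, 50 mm high; origin: centre of its underside. Leave alone.
- espresso_cup: White espresso cup, 66 mm wide, 58 mm high, handle towards its +y; origin: centre of its underside. Leave alone.
- bean_jar: Amber jar with a wooden lid, 80 mm wide, 120 mm high; origin: centre of its underside. Leave alone.
- portafilter: Portafilter lying on the bench: chrome head 74 mm wide, 28 mm high, black handle 24 mm thick reaching 162 mm towards its -x; origin: centre of the head's underside. Leave alone.
- sw1 (a joint): Slide switch 1, in m: 0 = off (towards the hinge), 0.006 = on (away from the hinge). Its knob's centre is at y = 22 mm and x = -3 mm (off) or +3 mm (on) from bank. It snaps over its middle (0.003), stays at either end and takes about 1 N.
- sw2 (a joint): Slide switch 2, in m: 0 = off (towards the hinge), 0.006 = on (away from the hinge). Its knob's centre is at y = 11 mm and x = -3 mm (off) or +3 mm (on) from bank. It snaps over its middle (0.003), stays at either end and takes about 1 N.
- sw3 (a joint): Slide switch 3, in m: 0 = off (towards the hinge), 0.006 = on (away from the hinge). Its knob's centre is at y = 0 mm and x = -3 mm (off) or +3 mm (on) from bank. It snaps over its middle (0.003), stays at either end and takes about 1 N.
- sw4 (a joint): Slide switch 4, in m: 0 = off (towards the hinge), 0.006 = on (away from the hinge). Its knob's centre is at y = -11 mm and x = -3 mm (off) or +3 mm (on) from bank. It snaps over its middle (0.003), stays at either end and takes about 1 N.
- sw5 (a joint): Slide switch 5, in m: 0 = off (towards the hinge), 0.006 = on (away from the hinge). Its knob's centre is at y = -22 mm and x = -3 mm (off) or +3 mm (on) from bank. It snaps over its middle (0.003), stays at either end and takes about 1 N.
There are look-alikes about, which are no part of the job. Leave any purple look-alike of the display alone.

How it is judged:
By the outcome, as a careful person would: the job done as asked, in the order asked, and still so for the second after the job is handed in, with the robot touching nothing.
It also fails if it takes over 67 s, if anything falls off the work surface, if the arm or the gripper's body presses on something with over 40 N, if the wrist force passes 120 N, or if a joint passes its speed limit or range.

## Working session

There is one attempt and no reset: what is moved stays moved. The work goes in short steps, Python scripts to look and compute and a shell command to move; the robot and the scene stay as the last step left them, time stands still between calls to the robot, and variables do not carry over. Pictures are saved under pics/ and viewed, at most 10 in all, crops included, and the job is handed in when it is done.

```bash
mkdir -p pics; ls; python3 - <<'E'
from plant import sensors,get_image
import cv2,numpy as np
print(sensors.get_obs())
a=[]
for n in("top","side"):
    d=get_image(n);np.savez(f"pics/{n}0.npz",**d);cv2.imwrite(f"pics/{n}0.png",d["img"][:,:,::-1]);print(n,d["fx"],d["cx"],d["cy"],d["rvec"],d["tvec"])
E
```

```text
pics
{'time_s': 0.0, 'joint_pos': array([ 1.17811508,  0.32181751, -0.07010491,  1.45167594,  0.02260873,
        1.3708018 , -0.0569088 ]), 'qd': array([-0.00123509, -0.00011339, -0.00074096, -0.00101374, -0.00169124,
        0.00039401,  0.00084068]), 'tau': array([-6.88662294e-04, -4.93585539e+01, -3.82357053e-01, -3.14329541e+01,
        1.29626429e-02,  1.11832915e-02,  1.07898433e-05]), 'tool_pos': array([ 0.25694421, -0.59651678,  0.25222672]), 'ee_rot': array([ 9.79382573e-01,  2.02012026e-01, -2.42668322e-04, -9.26309192e-04]), 'ft_force': array([ 0.2647856 , -0.44076594, -0.2340694 ]), 'ft_torque': array([ 0.00011858, -0.03389225, -0.03522049]), 'grip_force': 0.0, 'gripper_width': 0.08523612972649013}
top 478.46544181552304 274.8972675169557 204.6224704368071 [ 2.18041537 -2.13438435  0.11443065] [-0.0132399   0.54736812  1.22855237]
side 388.1918972463324 283.25009222488 205.66545568386886 [ 0.79859261 -2.3041383   1.38734443] [0.42741303 0.26205358 0.66905584]
```

View pics/top0.png

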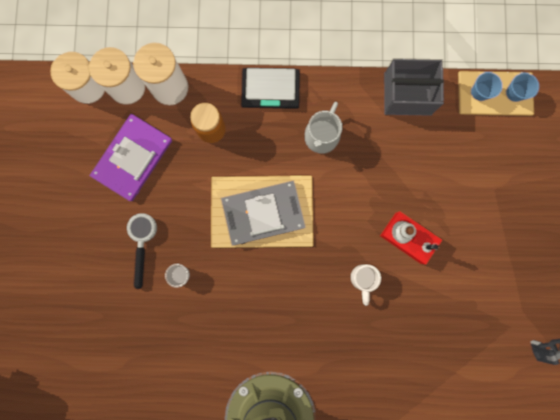

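View pics/side0.png

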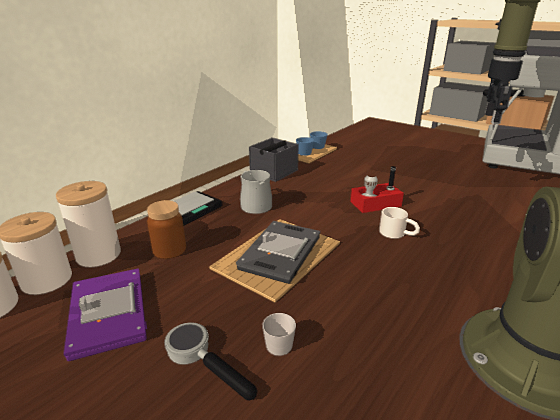

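The display lies on the mat at about (263,212) in top. The red holder is at (412,238) with the pen at (429,246). I'll enlarge both.

```bash
cat > h.py <<'E'
import numpy as np,cv2
from plant import get_image,sensors
from scipy.spatial.transform import Rotation as R
def ld(f): return dict(np.load(f))
def ray(d,uv,z):
    M=cv2.Rodrigues(np.array(d["rvec"]))[0];t=np.array(d["tvec"]).ravel();c=-M.T@t
    uv=np.atleast_2d(uv);r=np.c_[(uv[:,0]-d["cx"])/d["fx"],(uv[:,1]-d["cy"])/d["fy"],np.ones(len(uv))]@M
    return c+r*((z-c[2])/r[:,2])[:,None]
def proj(d,P):
    M=cv2.Rodrigues(np.array(d["rvec"]))[0];q=np.atleast_2d(P)@M.T+np.array(d["tvec"]).ravel()
    return np.c_[d["fx"]*q[:,0]/q[:,2]+d["cx"],d["fy"]*q[:,1]/q[:,2]+d["cy"]]
E
python3 - <<'E'
from h import *
d=ld("pics/top0.npz");im=d["img"][:,:,::-1]
a=cv2.resize(im[165:260,200:325],None,fx=6,fy=6,interpolation=cv2.INTER_CUBIC)[:,:480*2]
b=cv2.resize(im[205:270,375:450],None,fx=4,fy=4,interpolation=cv2.INTER_CUBIC)
a=cv2.resize(im[165:260,205:320],None,fx=4.3,fy=4.3,interpolation=cv2.INTER_CUBIC)
c=np.zeros((420,800,3),np.uint8);c[:a.shape[0],:a.shape[1]]=a;c[:b.shape[0],a.shape[1]:a.shape[1]+b.shape[1]]=b
cv2.imwrite("pics/crop1.png",c);print(a.shape)
hsv=cv2.cvtColor(im,cv2.COLOR_BGR2HSV)
red=((hsv[...,0]<5)|(hsv[...,0]>174))&(hsv[...,1]>190)&(hsv[...,2]>90)
red[:200]=0;red[275:]=0;red[:,:370]=0
cs=max(cv2.findContours(red.astype(np.uint8),0,1)[0],key=cv2.contourArea)
r=cv2.minAreaRect(cs);print(r);P=ray(d,cv2.boxPoints(r),.045);print(P,P.mean(0))
sub=hsv[165:260,200:325];print("disp")
m=np.zeros(hsv.shape[:2],np.uint8);m[178:246,212:312]=(hsv[178:246,212:312,1]<70)
m=cv2.morphologyEx(m,cv2.MORPH_OPEN,np.ones((3,3)))
cs=max(cv2.findContours(m,0,1)[0],key=cv2.contourArea);r=cv2.minAreaRect(cs);print(r);P=ray(d,cv2.boxPoints(r),.030);print(P,P.mean(0),np.linalg.norm(P[0]-P[1]),np.linalg.norm(P[2]-P[1]))
print(ray(d,[[212,177],[313,247]],.008))
E
```

```text
(408, 494, 3)
((410.6153259277344, 237.576904296875), (54.36061477661133, 31.895259857177734), 33.690067291259766)
[[ 0.47066529 -0.27254279  0.045     ]
 [ 0.5405333  -0.31862545  0.045     ]
 [ 0.46481789 -0.43430495  0.045     ]
 [ 0.39596165 -0.38789181  0.045     ]] [ 0.46799453 -0.35334125  0.045     ]
disp
((262.5294494628906, 212.61764526367188), (48.99219512939453, 75.4285659790039), 75.96376037597656)
[[ 0.56230444  0.14395275  0.03      ]
 [ 0.61523344 -0.04856369  0.03      ]
 [ 0.48970023 -0.08189234  0.03      ]
 [ 0.4377813   0.10849149  0.03      ]] [0.52625485 0.03049705 0.03      ] 0.19965985714032972 0.1298822019740278
[[ 0.62189477  0.17040084  0.008     ]
 [ 0.43915581 -0.10489471  0.008     ]]
```

View pics/crop1.png

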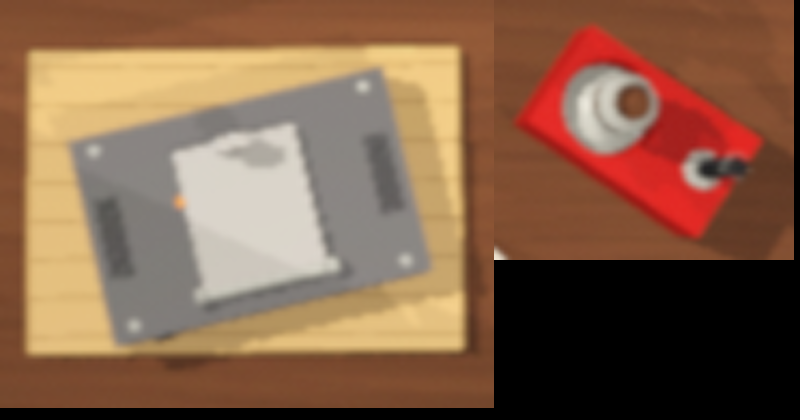

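```bash
cat >> h.py <<'E'
YAW=np.deg2rad(15.3)
def need(p,yaw=YAW):
    o=sensors.get_obs();Rt=R.from_quat(o["ee_rot"])
    Rd=R.from_matrix(np.array([[np.cos(yaw),np.sin(yaw),0],[np.sin(yaw),-np.cos(yaw),0],[0,0,-1.]]))
    print("t",round(o["time_s"],2),"pos",o["tool_pos"].round(4),"w",round(o["gripper_width"],4),"F",o["ft_force"].round(1),"gf",round(o["grip_force"],1))
    print("turn units",(np.degrees((Rt.inv()*Rd).as_rotvec())/5).round(2))
    e=np.array(p)-o["tool_pos"]
    print("shift units (after turn)",(Rd.inv().apply(e)/.03).round(3),"(now)",(Rt.inv().apply(e)/.03).round(3))
C=np.array([.526,.0305,.008])
def D(x,y,z): # display->world (mm in)
    c,s=np.cos(YAW),np.sin(YAW);x,y,z=x/1e3,y/1e3,z/1e3
    return C+np.array([c*x-s*y,s*x+c*y,z])
E
python3 - <<'E'
from h import *
t=D(37.5,0,0);print(t);need([t[0],t[1],.20])
E
python3 -m handwheel '[{"rz":0.8,"jaw":45},{"rz":0.8,"jaw":45}]'
```

```text
[0.5621709  0.04039524 0.008     ]
t 0.1 pos [ 0.257  -0.5966  0.2523] w 0.0855 F [0.6 0.5 0.3] gf 0.0
turn units [-0.02  0.    1.6 ]
shift units (after turn) [ 15.415 -17.795   1.745] (now) [ 17.745 -15.47    1.77 ]schema error: expected keys rx, ry, rz, x, y, z, jaw
```

```bash

python3 -m handwheel '[{"rx":0,"ry":0,"rz":0.8,"x":0,"y":0,"z":0,"jaw":45},{"rx":0,"ry":0,"rz":0.8,"x":0,"y":0,"z":0,"jaw":45},{"rx":0,"ry":0,"rz":0,"x":0.4,"y":-0.5,"z":0,"jaw":45},{"rx":0,"ry":0,"rz":0,"x":0.85,"y":-0.95,"z":0,"jaw":45},{"rx":0,"ry":0,"rz":0,"x":0.85,"y":-0.95,"z":0,"jaw":45}]'
python3 -m handwheel '[{"rx":0,"ry":0,"rz":0,"x":0.85,"y":-0.95,"z":0,"jaw":45},{"rx":0,"ry":0,"rz":0,"x":0.85,"y":-0.95,"z":0,"jaw":45},{"rx":0,"ry":0,"rz":0,"x":0.85,"y":-0.95,"z":0,"jaw":45},{"rx":0,"ry":0,"rz":0,"x":0.85,"y":-0.95,"z":0,"jaw":45},{"rx":0,"ry":0,"rz":0,"x":0.85,"y":-0.95,"z":0,"jaw":45}]'
python3 - <<'E'
from h import *
t=D(37.5,0,0);need([t[0],t[1],.20])
E
```

```text
time_s: 0.6
tool_pos: [0.2987, -0.51, 0.2524]
ee_rot: [0.991, 0.132, -0.0, -0.001]
ft_force: [0.3, 1.2, 0.8]
gripper_width: 0.0389
grip_force: 0.0
time_s: 1.1
tool_pos: [0.3846, -0.3381, 0.253]
ee_rot: [0.991, 0.133, -0.0, -0.0]
ft_force: [1.3, 0.2, -0.1]
gripper_width: 0.0383
grip_force: 0.0
t 1.1 pos [ 0.3846 -0.3381  0.253 ] w 0.0383 F [ 1.3  0.2 -0.1] gf 0.0
turn units [-0.  0.  0.]
shift units (after turn) [  9.04  -10.609   1.766] (now) [  9.042 -10.607   1.765]
```

```bash

python3 -m handwheel '[{"rx":0,"ry":0,"rz":0,"x":0.85,"y":-1,"z":0,"jaw":45},{"rx":0,"ry":0,"rz":0,"x":0.85,"y":-1,"z":0,"jaw":45},{"rx":0,"ry":0,"rz":0,"x":0.85,"y":-1,"z":0,"jaw":45},{"rx":0,"ry":0,"rz":0,"x":0.85,"y":-1,"z":0,"jaw":45},{"rx":0,"ry":0,"rz":0,"x":0.85,"y":-1,"z":0.3,"jaw":45}]'
python3 -m handwheel '[{"rx":0,"ry":0,"rz":0,"x":0.85,"y":-1,"z":0.3,"jaw":45},{"rx":0,"ry":0,"rz":0,"x":0.85,"y":-1,"z":0.3,"jaw":45},{"rx":0,"ry":0,"rz":0,"x":0.85,"y":-1,"z":0.3,"jaw":45},{"rx":0,"ry":0,"rz":0,"x":0.85,"y":-0.9,"z":0.3,"jaw":45},{"rx":0,"ry":0,"rz":0,"x":0.3,"y":-0.3,"z":0.1,"jaw":45}]'
python3 -m handwheel '[{"rx":0,"ry":0,"rz":0,"x":0,"y":0,"z":0,"jaw":45},{"rx":0,"ry":0,"rz":0,"x":0,"y":0,"z":0,"jaw":45}]'
python3 - <<'E'
from h import *
t=D(37.5,0,0);need([t[0],t[1],.20])
d=get_image("wrist");np.savez("pics/w1.npz",**d);im=d["img"][:,:,::-1].copy()
for p in(D(37.5,0,46),D(12,33,22),D(12,-33,22),D(65,100,22),D(-65,100,22),D(-65,-100,22),D(65,-100,22)):
    q=proj(d,p)[0];print(q.round());cv2.drawMarker(im,tuple(int(v) for v in q),(0,0,255),0,12,1)
cv2.imwrite("pics/w1.png",im)
E
```

```text
time_s: 1.6
tool_pos: [0.4686, -0.1601, 0.2451]
ee_rot: [0.991, 0.133, 0.001, 0.001]
ft_force: [1.0, -0.4, 0.4]
gripper_width: 0.0382
grip_force: 0.0
time_s: 2.1
tool_pos: [0.5416, -0.0058, 0.2042]
ee_rot: [0.991, 0.136, -0.0, -0.001]
ft_force: [-0.7, 0.4, -0.3]
gripper_width: 0.0385
grip_force: 0.0
time_s: 2.3
tool_pos: [0.541, -0.0121, 0.2051]
ee_rot: [0.991, 0.133, -0.001, 0.0]
ft_force: [-0.2, -1.5, -0.1]
gripper_width: 0.0383
grip_force: 0.0
t 2.3 pos [ 0.541  -0.0121  0.2051] w 0.0383 F [-0.2 -1.5 -0.1] gf 0.0
turn units [ 0.01  0.01 -0.01]
shift units (after turn) [ 1.141 -1.502  0.169] (now) [ 1.14  -1.503  0.167]
[221. 161.]
[192. 183.]
[262. 183.]
[112. 126.]
[132. 257.]
[328. 257.]
[336. 125.]
```

View pics/w1.png

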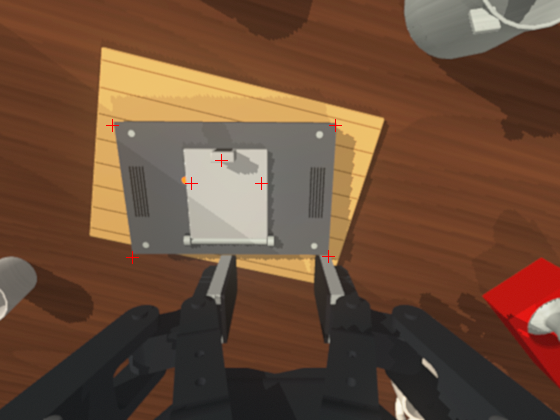

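The wrist view shows the display corners at about (113,121), (335,123), (329,255) and (133,254). The tab is at about (224,155), a few px off the prediction. I'll refine it from this view.

```bash
python3 - <<'E'
from h import *
d=ld("pics/w1.npz");im=np.ascontiguousarray(d["img"][:,:,::-1]);hsv=cv2.cvtColor(im,cv2.COLOR_BGR2HSV)
m=np.zeros(hsv.shape[:2],np.uint8);m[100:270,95:350]=hsv[100:270,95:350,1]<60
m[256:,200:]=0
m=cv2.morphologyEx(m,cv2.MORPH_OPEN,np.ones((5,5)))
c=cv2.convexHull(max(cv2.findContours(m,0,1)[0],key=cv2.contourArea))
for e in(4,6,8,10):
    a=cv2.approxPolyDP(c,e,True)[:,0].astype(float)
    if len(a)==4:break
print(a)
W=ray(d,a,.030);print(W,W.mean(0),[np.linalg.norm(W[i]-W[i-1]).round(4) for i in range(4)],[np.degrees(np.arctan2(*(W[i]-W[i-1])[1::-1])).round(1) for i in range(4)])
# leg bright rectangle
g=np.zeros_like(m);g[140:250,175:285]=((hsv[...,2]>150)&(hsv[...,1]<60))[140:250,175:285]
ys,xs=np.where(g);print("leg bbox",xs.min(),xs.max(),ys.min(),ys.max())
print("tab sharp row profile",im[140:166:1,224].tolist())
o=np.zeros_like(m);o[150:220,170:200]=((hsv[...,1]>150)&(hsv[...,0]<20)&(hsv[...,2]>180))[150:220,170:200];ys,xs=np.where(o);print(xs.mean(),ys.mean(),ray(d,[xs.mean(),ys.mean()],.03))
E
```

```text
[[115. 123.]
 [335. 124.]
 [327. 255.]
 [133. 253.]]
[[ 0.56530581  0.14198692  0.03      ]
 [ 0.61609986 -0.04774325  0.03      ]
 [ 0.49133301 -0.08100332  0.03      ]
 [ 0.44177583  0.10975424  0.03      ]] [0.52862863 0.03074865 0.03      ] [np.float64(0.1277), np.float64(0.1964), np.float64(0.1291), np.float64(0.1971)] [np.float64(14.6), np.float64(-75.0), np.float64(-165.1), np.float64(104.6)]
leg bbox 183 273 149 244
tab sharp row profile [[98, 105, 108], [97, 104, 108], [99, 105, 108], [99, 104, 108], [99, 105, 108], [100, 105, 109], [100, 106, 109], [94, 100, 102], [76, 82, 86], [55, 61, 66], [67, 74, 78], [116, 125, 129], [168, 180, 186], [189, 201, 208], [192, 205, 211], [189, 202, 208], [189, 202, 208], [190, 202, 207], [188, 200, 206], [189, 200, 206], [186, 199, 204], [172, 185, 189], [149, 160, 163], [145, 154, 157], [164, 175, 179], [185, 199, 203]]
183.52380952380952 180.04761904761904 [[0.52998389 0.07374741 0.03      ]]
```

```bash
sed -i 's/15.3/15.0/; s/\.526,\.0305/.5275,.0306/' h.py; python3 - <<'E'
from h import *
d=ld("pics/w1.npz");print(ray(d,[[224.5,156]],.054),ray(d,[[213,156],[236,156],[224,151],[224,161]],.054),D(37.5,0,46))
t=D(37.5,0,0);need([t[0],t[1],.0635])
E
```

```text
[[0.56672404 0.03867691 0.054     ]] [[0.5641687  0.04806012 0.054     ]
 [0.56927956 0.029293   0.054     ]
 [0.57071993 0.03999007 0.054     ]
 [0.56246634 0.03817097 0.054     ]] [0.56372222 0.04030571 0.054     ]
t 2.35 pos [ 0.5411 -0.0127  0.2053] w 0.0387 F [-0.5 -0.6 -0.1] gf 0.0
turn units [0.01 0.01 0.03]
shift units (after turn) [ 1.187 -1.512  4.727] (now) [ 1.195 -1.514  4.725]
```

```bash

python3 -m handwheel '[{"rx":0,"ry":0,"rz":0,"x":0.4,"y":-0.5,"z":0.4,"jaw":45},{"rx":0,"ry":0,"rz":0,"x":0.44,"y":-0.5,"z":0.5,"jaw":45},{"rx":0,"ry":0,"rz":0,"x":0.4,"y":-0.47,"z":0.5,"jaw":45},{"rx":0,"ry":0,"rz":0,"x":0,"y":0,"z":0.7,"jaw":45},{"rx":0,"ry":0,"rz":0,"x":0,"y":0,"z":0.7,"jaw":45}]'
python3 -m handwheel '[{"rx":0,"ry":0,"rz":0,"x":0,"y":0,"z":0.7,"jaw":45},{"rx":0,"ry":0,"rz":0,"x":0,"y":0,"z":0.6,"jaw":45},{"rx":0,"ry":0,"rz":0,"x":0,"y":0,"z":0.4,"jaw":45},{"rx":0,"ry":0,"rz":0,"x":0,"y":0,"z":0.2,"jaw":45},{"rx":0,"ry":0,"rz":0,"x":0,"y":0,"z":0,"jaw":45}]'
python3 - <<'E'
from h import *
need([.565,.0395,.0635])
d=get_image("wrist");np.savez("pics/w2.npz",**d);cv2.imwrite("pics/w2.png",d["img"][:,:,::-1])
E
```

```text
time_s: 2.85
tool_pos: [0.566, 0.0399, 0.1212]
ee_rot: [0.991, 0.132, 0.0, 0.001]
ft_force: [-0.3, -0.0, 0.7]
gripper_width: 0.0385
grip_force: 0.0
time_s: 3.35
tool_pos: [0.5654, 0.0407, 0.064]
ee_rot: [0.991, 0.133, -0.0, 0.0]
ft_force: [-0.2, 0.8, 0.4]
gripper_width: 0.0383
grip_force: 0.0
t 3.35 pos [0.5654 0.0407 0.064 ] w 0.0383 F [-0.2  0.8  0.4] gf 0.0
turn units [0.   0.01 0.05]
shift units (after turn) [-0.024  0.036  0.016] (now) [-0.024  0.036  0.016]
```

View pics/w2.png

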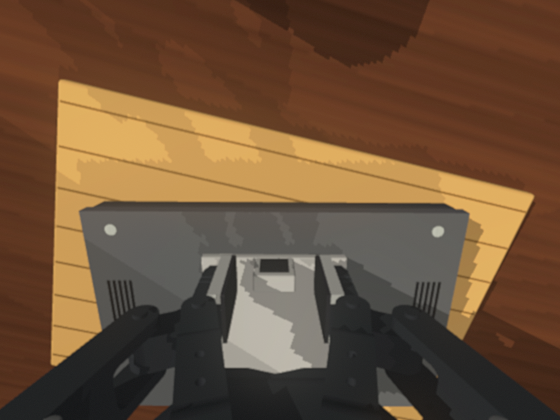

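```bash
python3 - <<'E'
from h import *
d=ld("pics/w2.npz");o=sensors.get_obs();Rt=R.from_quat(o["ee_rot"])
P=[o["tool_pos"]+Rt.apply(np.array(v)/1e3) for v in((11,19,22),(-11,19,22),(11,-19,22),(-11,-19,22),(11,19,0))]
print(proj(d,P).round(0)); print(ray(d,[[274,266],[258,259],[290,259],[290,274],[258,274]],.054).round(4), D(37.5,0,46))
E
```

```text
[[313. 251.]
 [311. 291.]
 [234. 251.]
 [236. 291.]
 [319. 274.]]
[[0.5748 0.0434 0.054 ]
 [0.5763 0.0512 0.054 ]
 [0.5801 0.0373 0.054 ]
 [0.5728 0.0353 0.054 ]
 [0.569  0.0493 0.054 ]] [0.56372222 0.04030571 0.054     ]
```

```bash
python3 - <<'E'
from h import *
for f in("w1","w2"):
    d=ld(f"pics/{f}.npz");M=cv2.Rodrigues(d["rvec"])[0];print(-M.T@d["tvec"].ravel(),M[2])
    for x in(33,42):
        for z in(27.5,46): print(x,z,proj(d,[D(x,10,z),D(x,-10,z)]).round(0).tolist())
c=cv2.resize(ld("pics/w2.npz")["img"][235:305,200:350,::-1],None,fx=5,fy=5,interpolation=2);cv2.imwrite("pics/w2c.png",c)
E
```

```text
[0.61714632 0.00831816 0.32420872] [-0.2954047  -0.08150889 -0.95188884]
33 27.5 [[214.0, 161.0], [236.0, 161.0]]
33 46 [[210.0, 164.0], [234.0, 164.0]]
42 27.5 [[214.0, 151.0], [236.0, 151.0]]
42 46 [[210.0, 154.0], [233.0, 154.0]]
[0.64149858 0.06105689 0.18311689] [-0.29524708 -0.08096372 -0.95198426]
33 27.5 [[255.0, 276.0], [293.0, 277.0]]
33 46 [[253.0, 297.0], [295.0, 297.0]]
42 27.5 [[255.0, 261.0], [294.0, 261.0]]
42 46 [[252.0, 280.0], [296.0, 280.0]]
```

View pics/w2c.png

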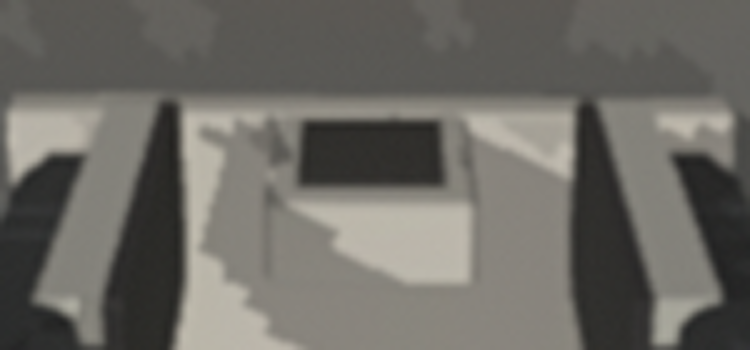

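The crop shows the tab's top face at rows 275-292 and columns 254-294. That is centred between the pads and within about 1 mm of the TCP. I'll go 3 mm lower and close.

```bash
sed -i 's/\.5275,\.0306/.5298,.0306/' h.py
python3 -m handwheel '[{"rx":0,"ry":0,"rz":0,"x":0,"y":0.02,"z":0.09,"jaw":45},{"rx":0,"ry":0,"rz":0,"x":0,"y":0,"z":0,"jaw":0},{"rx":0,"ry":0,"rz":0,"x":0,"y":0,"z":0,"jaw":0},{"rx":0,"ry":0,"rz":0,"x":0,"y":0,"z":0,"jaw":0},{"rx":0,"ry":0,"rz":0,"x":0,"y":0,"z":0,"jaw":0}]'
python3 -m handwheel '[{"rx":0,"ry":0,"rz":0,"x":0,"y":0,"z":0,"jaw":0}]'
```

```text
time_s: 3.9
tool_pos: [0.5661, 0.0415, 0.0623]
ee_rot: [0.991, 0.133, 0.0, 0.0]
ft_force: [-2.0, 0.8, 5.0]
gripper_width: 0.0177
grip_force: 58.8
time_s: 4.0
tool_pos: [0.5661, 0.0415, 0.0622]
ee_rot: [0.991, 0.133, 0.0, 0.0]
ft_force: [-1.5, 0.7, 4.5]
gripper_width: 0.0181
grip_force: 58.8
```

```bash

python3 -m handwheel '[{"rx":0,"ry":0.5,"rz":0,"x":-0.046,"y":0,"z":-0.12,"jaw":0},{"rx":0,"ry":1,"rz":0,"x":-0.092,"y":0,"z":-0.245,"jaw":0},{"rx":0,"ry":1,"rz":0,"x":-0.092,"y":0,"z":-0.245,"jaw":0}]'
cat > arc.py <<'E'
from h import *
o=sensors.get_obs();h=D(-48,0,25);e=o["tool_pos"]-h;u=np.array([np.cos(YAW),np.sin(YAW),0])
Rt=R.from_quat(o["ee_rot"]);ze=Rt.apply([0,0,1]);th=np.arctan2(ze@u,-ze[2])
a=np.array([e@u,e[2]])*1e3;c,s=np.cos(th),np.sin(th)
print("t",o["time_s"],"tilt deg",np.degrees(th).round(1),"in leg frame (want 85.5,~28.5): ",(c*a[0]+s*a[1]).round(1),(-s*a[0]+c*a[1]).round(1),"F",o["ft_force"].round(1),"w",o["gripper_width"],"y",e@np.array([-u[1],u[0],0])*1e3)
E
python3 arc.py
```

```text
time_s: 4.3
tool_pos: [0.5587, 0.0395, 0.0795]
ee_rot: [0.985, 0.133, 0.11, -0.015]
ft_force: [0.9, 3.8, -0.8]
gripper_width: 0.0177
grip_force: 59.0
t 4.3 tilt deg 12.8 in leg frame (want 85.5,~28.5):  86.5 28.0 F [ 0.9  3.8 -0.8] w 0.017660475115777237 y 1.123970293931906
```

```bash

python3 -m handwheel '[{"rx":0,"ry":1,"rz":0,"x":-0.092,"y":0,"z":-0.245,"jaw":0},{"rx":0,"ry":1,"rz":0,"x":-0.092,"y":0,"z":-0.245,"jaw":0},{"rx":0,"ry":1,"rz":0,"x":-0.092,"y":0,"z":-0.245,"jaw":0},{"rx":0,"ry":1,"rz":0,"x":-0.092,"y":0,"z":-0.245,"jaw":0}]'; python3 arc.py
```

```text
time_s: 4.7
tool_pos: [0.5393, 0.0338, 0.1031]
ee_rot: [0.952, 0.129, 0.274, -0.036]
ft_force: [-0.1, 9.9, 2.6]
gripper_width: 0.0181
grip_force: 59.7
t 4.7 tilt deg 32.1 in leg frame (want 85.5,~28.5):  86.4 28.6 F [-0.1  9.9  2.6] w 0.018073992617090924 y 0.6505117851765377
```

```bash

python3 -m handwheel '[{"rx":0,"ry":1,"rz":0,"x":-0.092,"y":-0.03,"z":-0.245,"jaw":0},{"rx":0,"ry":1,"rz":0,"x":-0.092,"y":-0.03,"z":-0.245,"jaw":0},{"rx":0,"ry":1,"rz":0,"x":-0.092,"y":-0.02,"z":-0.245,"jaw":0},{"rx":0,"ry":1,"rz":0,"x":-0.092,"y":-0.02,"z":-0.245,"jaw":0}]'; python3 arc.py
```

```text
time_s: 5.1
tool_pos: [0.5236, 0.0388, 0.115]
ee_rot: [0.926, 0.129, 0.35, -0.06]
ft_force: [-1.9, -2.1, -5.9]
gripper_width: 0.0179
grip_force: 59.5
t 5.1 tilt deg 41.5 in leg frame (want 85.5,~28.5):  87.4 32.1 F [-1.9 -2.1 -5.9] w 0.017893066135023984 y 9.49756850005695
```

```bash
python3 -c "
from h import *
o=sensors.get_obs();print(o['joint_pos'].round(3),o['qd'].round(2),R.from_quat(o['ee_rot']).as_matrix().round(3))"
python3 -m handwheel '[{"rx":0,"ry":0,"rz":0,"x":0,"y":0,"z":0,"jaw":0},{"rx":0,"ry":0,"rz":0,"x":0,"y":0,"z":0,"jaw":0}]'; python3 arc.py; python3 -c "
from h import *
o=sensors.get_obs();print(o['joint_pos'].round(3))
for n in('wrist','top'):
  d=get_image(n);np.savez('pics/%s3.npz'%n,**d)
  im=d['img'][:,:,::-1]
  if n=='top':b=cv2.resize(im[160:265,195:330],(420,326),interpolation=2)
  else:a=cv2.resize(im,(435,326))
cv2.imwrite('pics/c3.png',np.hstack([a,b])[:,:800])"
```

```text
[ 0.901 -0.176 -0.834  2.431 -1.266  0.368 -0.152] [ 1.86 -0.42 -1.57  0.11 -1.38  0.58  1.23] [[ 0.722  0.28   0.632]
 [ 0.196 -0.96   0.202]
 [ 0.663 -0.022 -0.748]]
time_s: 5.3
tool_pos: [0.5238, 0.0382, 0.1149]
ee_rot: [0.927, 0.128, 0.349, -0.06]
ft_force: [-1.6, -3.4, -7.1]
gripper_width: 0.0174
grip_force: 59.7
t 5.3 tilt deg 41.4 in leg frame (want 85.5,~28.5):  87.3 32.2 F [-1.6 -3.4 -7.1] w 0.0174385237014003 y 8.854772293423693
[ 0.903 -0.175 -0.834  2.429 -1.255  0.369 -0.163]
```

View pics/c3.png

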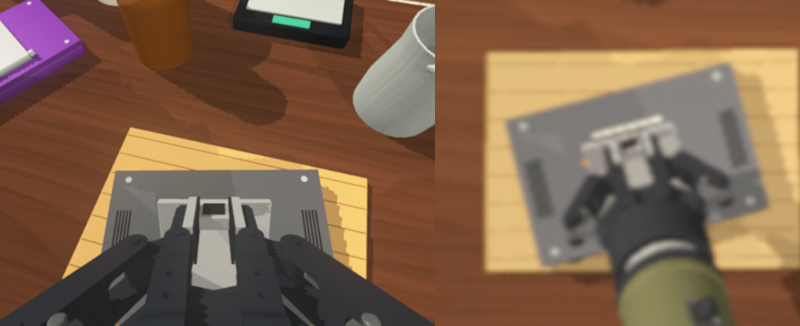

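The elbow reached its limit, so this much tilt is not reachable here, and the display slid about 8 mm sideways. I'll bring it back sideways while reducing the tilt, letting the tab pivot in the pads.

```bash

python3 -m handwheel '[{"rx":0,"ry":-0.5,"rz":0,"x":0,"y":0.05,"z":0,"jaw":0},{"rx":0,"ry":-0.5,"rz":0,"x":0,"y":0.08,"z":0,"jaw":0},{"rx":0,"ry":-0.5,"rz":0.1,"x":0,"y":0.08,"z":0,"jaw":0}]'; python3 arc.py;python3 -c "
from h import *
o=sensors.get_obs();print(o['joint_pos'].round(3));need([0,0,0])"
```

```text
time_s: 5.7
tool_pos: [0.5255, 0.0376, 0.1153]
ee_rot: [0.948, 0.13, 0.286, -0.057]
ft_force: [-0.3, 4.5, -5.9]
gripper_width: 0.0178
grip_force: 59.1
t 5.7 tilt deg 33.8 in leg frame (want 85.5,~28.5):  83.7 43.0 F [-0.3  4.5 -5.9] w 0.017834898125218303 y 7.865939572381653
[ 1.038 -0.152 -0.977  2.329 -0.812  0.456 -0.606]
t 5.7 pos [0.5255 0.0376 0.1153] w 0.0178 F [-0.3  4.5 -5.9] gf 59.1
turn units [-0.45 -6.76  0.13]
shift units (after turn) [-17.244  -3.323   3.843] (now) [-16.468  -3.569  -6.264]
```

```bash

python3 -m handwheel '[{"rx":0,"ry":-0.5,"rz":0,"x":0,"y":0.08,"z":0,"jaw":0},{"rx":0,"ry":-0.5,"rz":0,"x":0,"y":0.08,"z":0,"jaw":0}]'; python3 arc.py;python3 -c "
from h import *
o=sensors.get_obs();print(o['joint_pos'].round(3),o['qd'].round(2))"
```

```text
time_s: 5.9
tool_pos: [0.5269, 0.0331, 0.1153]
ee_rot: [0.959, 0.133, 0.244, -0.051]
ft_force: [-1.8, 5.1, -6.2]
gripper_width: 0.0178
grip_force: 58.7
t 5.9 tilt deg 28.8 in leg frame (want 85.5,~28.5):  79.9 50.0 F [-1.8  5.1 -6.2] w 0.017845083327023715 y 3.1744207919148204
[ 1.132 -0.111 -1.082  2.261 -0.574  0.523 -0.825] [ 0.45  0.24 -0.52 -0.34  1.16  0.34 -1.06]
```

```bash

python3 -m handwheel '[{"rx":0,"ry":-0.8,"rz":0,"x":-0.1,"y":0.05,"z":-0.09,"jaw":0},{"rx":0,"ry":-0.8,"rz":0,"x":-0.2,"y":0.02,"z":-0.14,"jaw":0},{"rx":0,"ry":-0.8,"rz":0,"x":-0.2,"y":0.02,"z":-0.12,"jaw":0}]'; cat >>arc.py <<'E'
print("uz",a.round(1),"leg deg",(np.degrees(np.arctan2(a[1],a[0]))-18.2).round(1),"R",np.hypot(*a).round(1),"q",o['joint_pos'].round(3))
E
python3 arc.py
```

```text
time_s: 6.2
tool_pos: [0.5132, 0.025, 0.121]
ee_rot: [0.979, 0.136, 0.146, -0.036]
ft_force: [-2.4, 9.1, -0.9]
gripper_width: 0.0178
grip_force: 58.7
t 6.2 tilt deg 17.1 in leg frame (want 85.5,~28.5):  55.1 75.1 F [-2.4  9.1 -0.9] w 0.01779877316488229 y -1.117694635770044
uz [30.5 88. ] leg deg 52.7 R 93.2 q [ 1.221  0.004 -1.232  2.132 -0.155  0.733 -1.205]
```

```bash

python3 -m handwheel '[{"rx":0,"ry":-0.5,"rz":0,"x":-0.2,"y":-0.03,"z":-0.05,"jaw":0},{"rx":0,"ry":0,"rz":0,"x":-0.15,"y":0,"z":-0.02,"jaw":0},{"rx":0,"ry":0,"rz":0,"x":0,"y":0,"z":0,"jaw":0}]'; 
python3 arc.py
python3 -m handwheel '[{"rx":0,"ry":0,"rz":0,"x":0,"y":0,"z":0,"jaw":50},{"rx":0,"ry":0,"rz":0,"x":0,"y":0,"z":-0.2,"jaw":50},{"rx":0,"ry":0,"rz":0,"x":0,"y":0,"z":-0.6,"jaw":50},{"rx":0,"ry":0,"rz":0,"x":0,"y":0,"z":-0.8,"jaw":50},{"rx":0,"ry":0,"rz":0,"x":0,"y":0,"z":-0.8,"jaw":50}]'
python3 arc.py
python3 -c "
from h import *
for n in('wrist','top','side'):
  d=get_image(n);np.savez('pics/%s4.npz'%n,**d)
  im=d['img'][:,:,::-1]
  if n=='top':b=cv2.resize(im[160:265,195:330],(386,300),interpolation=2)
  elif n=='side':e=cv2.resize(im[190:310,200:360],(400,300),interpolation=2)
  else:a=cv2.resize(im,(400,300))
cv2.imwrite('pics/c4.png',np.vstack([np.hstack([a,e]),np.pad(b,((0,0),(0,414),(0,0)))]))"
```

```text
time_s: 6.5
tool_pos: [0.5072, 0.0227, 0.1227]
ee_rot: [0.981, 0.137, 0.13, -0.033]
ft_force: [4.3, 3.1, 6.8]
gripper_width: 0.0176
grip_force: 58.9
t 6.5 tilt deg 15.3 in leg frame (want 85.5,~28.5):  46.9 80.2 F [4.3 3.1 6.8] w 0.01757683846879637 y -1.7392805411914825
uz [24.1 89.7] leg deg 56.7 R 92.9 q [ 1.22   0.01  -1.237  2.119 -0.125  0.773 -1.23 ]
time_s: 7.0
tool_pos: [0.4836, 0.0138, 0.1891]
ee_rot: [0.982, 0.136, 0.124, -0.033]
ft_force: [-0.2, -1.5, -0.9]
gripper_width: 0.0431
grip_force: 0.0
t 7.0 tilt deg 14.6 in leg frame (want 85.5,~28.5):  38.3 151.4 F [-0.2 -1.5 -0.9] w 0.043127097326685244 y -4.240610779973654
uz [ -1.  156.1] leg deg 72.2 R 156.1 q [ 1.196 -0.254 -1.061  2.083 -0.418  0.994 -0.974]
```

View pics/c4.png

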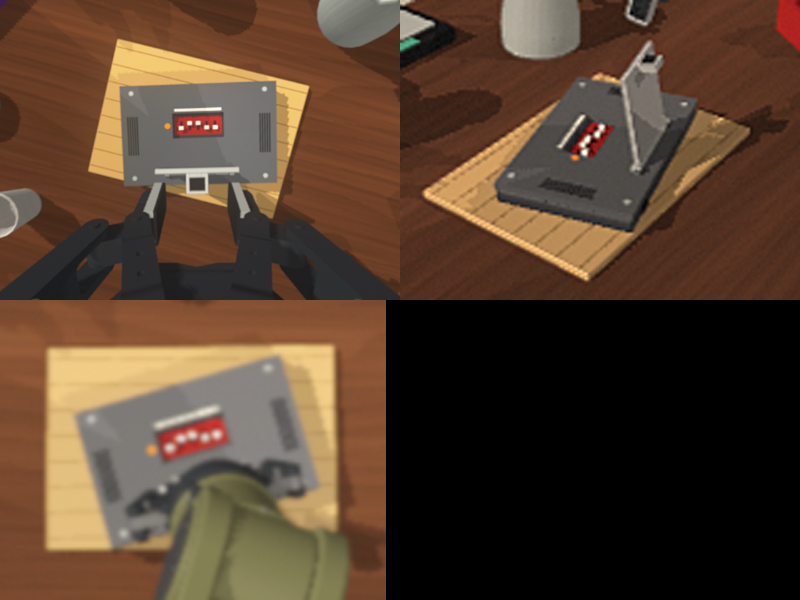

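The stand is fully open and the display is nearly back in its place. The pocket shows red with five white knobs, at wrist px of about (250-307, 160-185). I'll now measure the display, the knob states and the turn needed.

```bash
cat > sw.py <<'E'
from h import *
import sys
def run(f):
    d=ld(f);im=np.ascontiguousarray(d["img"][:,:,::-1]);hsv=cv2.cvtColor(im,cv2.COLOR_BGR2HSV)
    red=(((hsv[...,0]<8)|(hsv[...,0]>172))&(hsv[...,1]>150)&(hsv[...,2]>60)).astype(np.uint8)
    # pocket: red blob nearest the expected bank
    e=proj(d,D(12,0,15))[0];n,l,st,ce=cv2.connectedComponentsWithStats(cv2.morphologyEx(red,cv2.MORPH_CLOSE,np.ones((5,5))))
    i=min([i for i in range(1,n) if st[i,4]>150],key=lambda i:np.hypot(*(ce[i]-e)));x,y,w,h=st[i,:4]
    hull=cv2.convexHull(np.argwhere(l==i)[:,::-1].astype(np.int32));q=cv2.boxPoints(cv2.minAreaRect(hull));Q=ray(d,q,.023)
    print("pocket rect",q.round().tolist());print(Q.round(4).tolist(),"c",Q.mean(0).round(4),"pred",D(12,0,15).round(4))
    m=np.zeros_like(red);cv2.fillConvexPoly(m,hull,1);k=((hsv[...,1]<80)&(hsv[...,2]>120)&(m>0)).astype(np.uint8)
    n,l,st,ce=cv2.connectedComponentsWithStats(k)
    for i in range(1,n):
        if st[i,4]>8:
            p=ray(d,ce[i],.0285)[0]-D(12,0,0);print("knob",ce[i].round(1),st[i,4],"disp-frame xy mm",(1e3*np.array([p[0]*np.cos(YAW)+p[1]*np.sin(YAW),-p[0]*np.sin(YAW)+p[1]*np.cos(YAW)])).round(1))
    o=((hsv[...,1]>150)&(hsv[...,0]>8)&(hsv[...,0]<20)&(hsv[...,2]>200));e=proj(d,D(12,42,22))[0]
    ys,xs=np.where(o);s=np.hypot(xs-e[0],ys-e[1])<25
    if s.any(): print("dot",xs[s].mean(),ys[s].mean(),ray(d,[xs[s].mean(),ys[s].mean()],.03))
    # display corners
    b=np.zeros_like(red);c=np.int32(proj(d,[D(*v,22) for v in((80,115),(-80,115),(-80,-115),(80,-115))]));cv2.fillConvexPoly(b,c,1)
    g=((hsv[...,1]<60)&(b>0)).astype(np.uint8);g=cv2.morphologyEx(g,cv2.MORPH_OPEN,np.ones((5,5)))
    return d,g,hsv
if __name__=="__main__": run(sys.argv[1])
E
python3 sw.py pics/wrist4.npz; echo; python3 sw.py pics/top4.npz; python3 - <<'E'
from h import *
# four white corner screws in wrist4
d=ld("pics/wrist4.npz");hsv=cv2.cvtColor(d["img"],cv2.COLOR_RGB2HSV)
for n in("wrist4","w1"):
    d=ld(f"pics/{n}.npz");g=cv2.cvtColor(d["img"],cv2.COLOR_RGB2GRAY)
    for a in((57,92),(-57,92),(-57,-92),(57,-92)):
        e=proj(d,D(*a,22))[0].astype(int);w=g[e[1]-10:e[1]+11,e[0]-10:e[0]+11].astype(int);m=w>160
        if m.any():
            y,x=np.where(m);print(n,a,m.sum(),ray(d,[x.mean()+e[0]-10,y.mean()+e[1]-10],.03)[0].round(4))
E
python3 - <<'E'
from h import *
need([.44,-.394,.2])
E
```

```text
pocket rect [[244.0, 163.0], [310.0, 161.0], [311.0, 187.0], [245.0, 189.0]]
[[0.5428, 0.0657, 0.023], [0.5613, 0.0071, 0.023], [0.5385, -0.0003, 0.023], [0.5198, 0.0585, 0.023]] c [0.5406 0.0328 0.023 ] pred [0.5414 0.0337 0.023 ]
knob [277.  171.9] 43 disp-frame xy mm [ 1.7 -0.5]
knob [265.1 172.4] 41 disp-frame xy mm [ 1.  10.5]
knob [289.  177.9] 44 disp-frame xy mm [ -3.7 -11.7]
knob [300.9 177.5] 42 disp-frame xy mm [ -3.1 -22.6]
knob [253.5 179. ] 45 disp-frame xy mm [-5.3 21.2]
dot 234.08163265306123 176.24489795918367 [[0.5283505  0.07061007 0.03      ]]

pocket rect [[250.0, 207.0], [272.0, 201.0], [274.0, 209.0], [252.0, 215.0]]
[[0.5411, 0.0645, 0.023], [0.5589, 0.0075, 0.023], [0.5368, 0.0007, 0.023], [0.5191, 0.0576, 0.023]] c [0.539  0.0326 0.023 ] pred [0.5414 0.0337 0.023 ]
dot 247.66666666666666 212.33333333333334 [[0.52577741 0.06970691 0.03      ]]
wrist4 (57, 92) 197 [0.5655 0.1348 0.03  ]
wrist4 (-57, 92) 87 [0.4513 0.1108 0.03  ]
wrist4 (-57, -92) 40 [ 0.5023 -0.0685  0.03  ]
wrist4 (57, -92) 70 [ 0.6113 -0.0443  0.03  ]
w1 (57, 92) 76 [0.5597 0.1355 0.03  ]
w1 (-57, 92) 22 [0.4545 0.1029 0.03  ]
w1 (-57, -92) 27 [ 0.4978 -0.0649  0.03  ]
w1 (57, -92) 92 [ 0.6121 -0.0401  0.03  ]
t 7.15 pos [0.4848 0.0132 0.1895] w 0.0428 F [ 0.6  0.9 -1.4] gf 0.0
turn units [-0.34 -2.93  0.15]
shift units (after turn) [-4.955 12.723 -0.351] (now) [-4.824 12.623 -1.984]
```

```bash

python3 -m handwheel '[{"rx":0,"ry":-0.7,"rz":0,"x":0,"y":0.1,"z":-0.5,"jaw":50},{"rx":-0.1,"ry":-0.8,"rz":0,"x":0,"y":0.5,"z":-0.5,"jaw":50},{"rx":-0.1,"ry":-0.8,"rz":0.1,"x":-0.3,"y":0.8,"z":0,"jaw":50},{"rx":-0.1,"ry":-0.6,"rz":0.05,"x":-0.4,"y":0.9,"z":0,"jaw":50},{"rx":0,"ry":0,"rz":0,"x":-0.4,"y":1,"z":0,"jaw":50}]'
python3 -m handwheel '[{"rx":0,"ry":0,"rz":0,"x":-0.4,"y":1,"z":0,"jaw":50},{"rx":0,"ry":0,"rz":0,"x":-0.4,"y":1,"z":0,"jaw":50},{"rx":0,"ry":0,"rz":0,"x":-0.4,"y":1,"z":0,"jaw":50},{"rx":0,"ry":0,"rz":0,"x":-0.4,"y":1,"z":0,"jaw":50},{"rx":0,"ry":0,"rz":0,"x":-0.4,"y":1,"z":0,"jaw":50}]'
python3 - <<'E'
from h import *
need([.44,-.394,.2]);print(sensors.get_obs()["joint_pos"].round(2))
E
```

```text
time_s: 7.65
tool_pos: [0.4734, -0.0928, 0.2128]
ee_rot: [0.991, 0.133, 0.0, -0.005]
ft_force: [0.5, -0.8, -0.3]
gripper_width: 0.0428
grip_force: 0.0
time_s: 8.15
tool_pos: [0.4534, -0.2548, 0.2116]
ee_rot: [0.991, 0.131, -0.0, -0.003]
ft_force: [0.3, 0.0, 0.3]
gripper_width: 0.0424
grip_force: 0.0
t 8.15 pos [ 0.4534 -0.2548  0.2116] w 0.0424 F [0.3 0.  0.3] gf 0.0
turn units [-0.08 -0.    0.02]
shift units (after turn) [-1.632  4.365  0.386] (now) [-1.64   4.364  0.356]
[ 1.49  0.21 -1.12  1.79  0.19  1.27 -0.99]
```

```bash

python3 -m handwheel '[{"rx":0,"ry":0,"rz":0,"x":-0.4,"y":1,"z":0.1,"jaw":50},{"rx":0,"ry":0,"rz":0,"x":-0.4,"y":1,"z":0.1,"jaw":50},{"rx":0,"ry":0,"rz":0,"x":-0.4,"y":0.9,"z":0.1,"jaw":50},{"rx":-0.08,"ry":0,"rz":0,"x":-0.4,"y":0.8,"z":0,"jaw":50},{"rx":0,"ry":0,"rz":0,"x":-0.2,"y":0.3,"z":0,"jaw":50}]'
python3 -m handwheel '[{"rx":0,"ry":0,"rz":0,"x":0,"y":0,"z":0,"jaw":50},{"rx":0,"ry":0,"rz":0,"x":0,"y":0,"z":0,"jaw":50}]'
python3 - <<'E'
from h import *
need([.44,-.394,.2]);print(sensors.get_obs()["joint_pos"].round(2))
d=get_image("wrist");np.savez("pics/w5.npz",**d);im=d["img"][:,:,::-1].copy()
for p in((.44,-.394,.115),(.44,-.394,.049),(.464,-.357,.045)):
    q=proj(d,p)[0];print(q);cv2.drawMarker(im,tuple(int(v) for v in q),(255,255,0),0,10,1)
cv2.imwrite("pics/w5.png",im)
E
```

```text
time_s: 8.65
tool_pos: [0.4316, -0.3864, 0.202]
ee_rot: [0.992, 0.13, 0.0, 0.0]
ft_force: [0.6, 0.3, -0.2]
gripper_width: 0.0428
grip_force: 0.0
time_s: 8.85
tool_pos: [0.4334, -0.3825, 0.2036]
ee_rot: [0.991, 0.132, 0.001, 0.001]
ft_force: [-0.9, 1.2, 0.6]
gripper_width: 0.0424
grip_force: 0.0
t 8.85 pos [ 0.4334 -0.3825  0.2036] w 0.0424 F [-0.9  1.2  0.6] gf 0.0
turn units [ 0.02 -0.02  0.03]
shift units (after turn) [0.115 0.427 0.118] (now) [0.113 0.427 0.119]
[ 1.53  0.36 -1.03  1.68  0.32  1.29 -0.87]
[292.80052544 220.1804879 ]
[288.76183959 194.98846637]
[255.2450948  157.38564228]
```

View pics/w5.png

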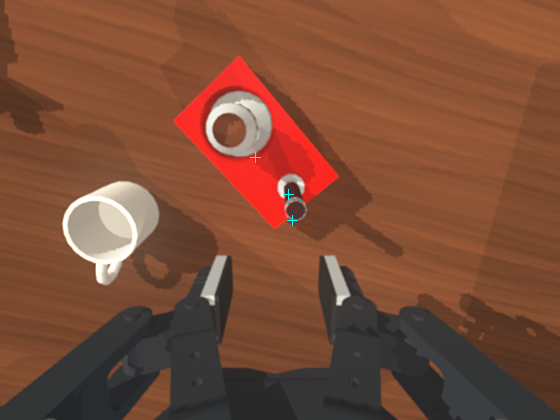

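The pen's top is at about (296,208), its guard at about (290,187) and the holder's top corners at (238,56), (338,177), (276,229) and (174,122).

```bash
python3 - <<'E'
from h import *
d=ld("pics/w5.npz");im=np.ascontiguousarray(d["img"][:,:,::-1])
print("pentop",ray(d,[[296,208]],.115),"guard",ray(d,[[290.5,187]],.049))
H=ray(d,[[238,56],[338,177],[276,229],[174,122]],.045);c=H.mean(0);print(H.round(4),c,[np.linalg.norm(H[i]-H[i-1]).round(4) for i in range(4)])
v=(H[0]+H[3])/2-(H[1]+H[2])/2;v/=np.linalg.norm(v);print("bore",c-.044*v,np.degrees(np.arctan2(v[1],v[0])))
hsv=cv2.cvtColor(im,cv2.COLOR_BGR2HSV)
k=np.zeros(hsv.shape[:2],np.uint8);s=np.s_[192:225,280:312];k[s]=(hsv[...,2]<95)[s]&((hsv[...,1]<120)[s]);ys,xs=np.where(k);print("dark",xs.min(),xs.max(),ys.min(),ys.max())
g=np.zeros_like(k);s=np.s_[170:205,272:310];g[s]=((hsv[...,1]<70)&(hsv[...,2]>120))[s];n,l,st,ce=cv2.connectedComponentsWithStats(g);print(st[1:],ce[1:])
E
```

```text
pentop [[ 0.44908191 -0.39365552  0.115     ]] guard [[ 0.44743111 -0.39348015  0.049     ]]
[[ 0.5384 -0.3242  0.045 ]
 [ 0.4663 -0.4321  0.045 ]
 [ 0.4042 -0.392   0.045 ]
 [ 0.475  -0.2837  0.045 ]] [ 0.47099227 -0.35801844  0.045     ] [np.float64(0.0753), np.float64(0.1298), np.float64(0.074), np.float64(0.1293)]
bore [ 0.44671931 -0.39471753  0.045     ] 56.519151791049026
dark 285 304 192 218
[[278 175  26  22 284]
 [286 197  19   8  72]] [[289.60915493 183.27816901]
 [293.68055556 200.33333333]]
```

```bash
python3 -c "
from h import *
need([.4475,-.394,.088])"
python3 -m handwheel '[{"rx":0,"ry":0,"rz":0.05,"x":0.2,"y":0.2,"z":0,"jaw":50},{"rx":0,"ry":0,"rz":0,"x":0.15,"y":0.15,"z":0.4,"jaw":50},{"rx":0,"ry":0,"rz":0,"x":0,"y":0,"z":0.5,"jaw":50},{"rx":0,"ry":0,"rz":0,"x":0,"y":0,"z":0.2,"jaw":50},{"rx":0,"ry":0,"rz":0,"x":0,"y":0,"z":0,"jaw":50}]'
python3 -c "
from h import *
need([.4475,-.394,.088])"
```

```text
t 8.9 pos [ 0.4336 -0.3822  0.2038] w 0.0428 F [ 0.7  0.3 -0.1] gf 0.0
turn units [ 0.02 -0.02  0.04]
shift units (after turn) [0.347 0.5   3.859] (now) [0.34  0.493 3.861]
time_s: 9.4
tool_pos: [0.4446, -0.3908, 0.1685]
ee_rot: [0.992, 0.129, -0.0, -0.0]
ft_force: [0.1, 0.3, 0.4]
gripper_width: 0.0423
grip_force: 0.0
t 9.4 pos [ 0.4446 -0.3908  0.1685] w 0.0423 F [0.1 0.3 0.4] gf 0.0
turn units [-0.01  0.01 -0.03]
shift units (after turn) [0.066 0.128 2.684] (now) [0.068 0.131 2.684]
```

```bash

python3 -m handwheel '[{"rx":0,"ry":0,"rz":0,"x":0.06,"y":0.13,"z":0.4,"jaw":50},{"rx":0,"ry":0,"rz":0,"x":0,"y":0,"z":0.8,"jaw":50},{"rx":0,"ry":0,"rz":0,"x":0,"y":0,"z":0.8,"jaw":50},{"rx":0,"ry":0,"rz":0,"x":0,"y":0,"z":0.5,"jaw":50},{"rx":0,"ry":0,"rz":0,"x":0,"y":0,"z":0.18,"jaw":50}]'
python3 -m handwheel '[{"rx":0,"ry":0,"rz":0,"x":0,"y":0,"z":0,"jaw":50},{"rx":0,"ry":0,"rz":0,"x":0,"y":0,"z":0,"jaw":50}]'
python3 - <<'E'
from h import *
need([.4475,-.394,.088])
d=get_image("wrist");np.savez("pics/w6.npz",**d)
o=sensors.get_obs();Rt=R.from_quat(o["ee_rot"]);im=np.ascontiguousarray(d["img"][:,:,::-1]);hsv=cv2.cvtColor(im,cv2.COLOR_BGR2HSV)
cv2.imwrite("pics/w6.png",im)
print(proj(d,[(.4475,-.394,.115),o["tool_pos"]+[0,0,.027]]).round(1))
E
```

```text
time_s: 9.9
tool_pos: [0.4476, -0.3947, 0.0883]
ee_rot: [0.992, 0.129, -0.0, 0.0]
ft_force: [-0.3, 0.2, 0.5]
gripper_width: 0.0429
grip_force: 0.0
time_s: 10.1
tool_pos: [0.4491, -0.3955, 0.0911]
ee_rot: [0.992, 0.129, 0.001, 0.002]
ft_force: [0.7, 0.3, 0.2]
gripper_width: 0.0425
grip_force: 0.0
t 10.1 pos [ 0.4491 -0.3955  0.0911] w 0.0425 F [0.7 0.3 0.2] gf 0.0
turn units [ 0.04 -0.02 -0.04]
shift units (after turn) [-0.038 -0.06   0.104] (now) [-0.038 -0.061  0.104]
[[269.1 337.8]
 [274.6 341.6]]
```

View pics/w6.png

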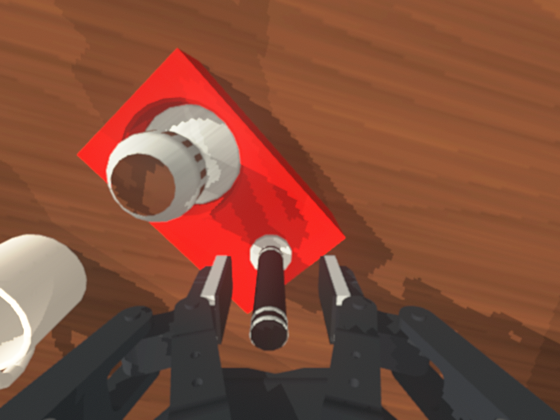

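The pen's grip runs from (270,250) to (269,333), between the pads and as predicted. I'll close on it.

```bash

python3 -m handwheel '[{"rx":0,"ry":0,"rz":0,"x":-0.04,"y":-0.06,"z":0.1,"jaw":50},{"rx":0,"ry":0,"rz":0,"x":0,"y":0,"z":0,"jaw":30},{"rx":0,"ry":0,"rz":0,"x":0,"y":0,"z":0,"jaw":0},{"rx":0,"ry":0,"rz":0,"x":0,"y":0,"z":0,"jaw":0},{"rx":0,"ry":0,"rz":0,"x":0,"y":0,"z":0,"jaw":0}]'
python3 -m handwheel '[{"rx":0,"ry":0,"rz":0,"x":0,"y":0,"z":0,"jaw":0},{"rx":0,"ry":0,"rz":0,"x":0,"y":0,"z":0,"jaw":0},{"rx":0,"ry":0,"rz":0,"x":0,"y":0,"z":0,"jaw":0}]'
```

```text
time_s: 10.65
tool_pos: [0.4469, -0.3939, 0.0876]
ee_rot: [0.992, 0.129, 0.001, 0.001]
ft_force: [-0.4, 1.0, 1.9]
gripper_width: 0.0126
grip_force: 58.4
time_s: 10.95
tool_pos: [0.4469, -0.3939, 0.0876]
ee_rot: [0.992, 0.129, 0.001, 0.001]
ft_force: [0.0, 0.0, 3.8]
gripper_width: 0.0127
grip_force: 58.4
```

```bash

python3 -m handwheel '[{"rx":0,"ry":0,"rz":0,"x":0,"y":0,"z":-0.3,"jaw":0},{"rx":0,"ry":0,"rz":0,"x":0,"y":0,"z":-0.8,"jaw":0},{"rx":0,"ry":0,"rz":0,"x":0,"y":0,"z":-1,"jaw":0},{"rx":0,"ry":0,"rz":0,"x":0,"y":0,"z":-1,"jaw":0},{"rx":0,"ry":0,"rz":0,"x":0,"y":0,"z":-1,"jaw":0}]'
python3 -m handwheel '[{"rx":0,"ry":0,"rz":0,"x":0,"y":0,"z":-0.8,"jaw":0},{"rx":0,"ry":0,"rz":0,"x":0,"y":0,"z":0,"jaw":0}]'
sed -i 's/np.deg2rad(15.0)/np.deg2rad(17.2)/;s/\.5298,\.0306/.5287,.0292/' h.py
python3 -c "
from h import *
print(D(12,0,15));t=D(-18,0,0);need([t[0],t[1],.235]);print(sensors.get_obs()['joint_pos'].round(2))"
```

```text
time_s: 11.45
tool_pos: [0.4464, -0.3931, 0.2113]
ee_rot: [0.992, 0.129, 0.001, 0.001]
ft_force: [-0.4, -0.6, -0.7]
gripper_width: 0.0124
grip_force: 58.4
time_s: 11.65
tool_pos: [0.4483, -0.3941, 0.238]
ee_rot: [0.992, 0.129, 0.003, 0.003]
ft_force: [0.2, 0.7, 0.4]
gripper_width: 0.0122
grip_force: 58.4
[0.54016334 0.0327485  0.023     ]
t 11.65 pos [ 0.4483 -0.3941  0.238 ] w 0.0122 F [0.2 0.7 0.4] gf 58.4
turn units [ 0.09 -0.05 -0.48]
shift units (after turn) [  6.132 -12.686   0.101] (now) [  5.6   -12.93    0.027]
[ 1.5   0.37 -1.02  1.59  0.32  1.35 -0.87]
```

```bash

python3 -m handwheel '[{"rx":0.05,"ry":-0.05,"rz":-0.25,"x":0.2,"y":-0.4,"z":0,"jaw":0},{"rx":0.04,"ry":0,"rz":-0.23,"x":0.4,"y":-0.85,"z":0,"jaw":0},{"rx":0,"ry":0,"rz":0,"x":0.45,"y":-0.95,"z":0,"jaw":0},{"rx":0,"ry":0,"rz":0,"x":0.45,"y":-0.95,"z":0,"jaw":0},{"rx":0,"ry":0,"rz":0,"x":0.45,"y":-0.95,"z":0,"jaw":0}]'
python3 -m handwheel '[{"rx":0,"ry":0,"rz":0,"x":0.45,"y":-0.95,"z":0,"jaw":0},{"rx":0,"ry":0,"rz":0,"x":0.45,"y":-0.95,"z":0,"jaw":0},{"rx":0,"ry":0,"rz":0,"x":0.45,"y":-0.95,"z":0,"jaw":0},{"rx":0,"ry":0,"rz":0,"x":0.45,"y":-0.95,"z":0,"jaw":0},{"rx":0,"ry":0,"rz":0,"x":0.45,"y":-0.95,"z":0,"jaw":0}]'
python3 -m handwheel '[{"rx":0,"ry":0,"rz":0,"x":0.45,"y":-0.9,"z":0,"jaw":0},{"rx":0,"ry":0,"rz":0,"x":0.45,"y":-0.9,"z":0,"jaw":0},{"rx":0,"ry":0,"rz":0,"x":0.45,"y":-0.85,"z":0,"jaw":0},{"rx":0,"ry":0,"rz":0,"x":0.4,"y":-0.8,"z":0,"jaw":0},{"rx":0,"ry":0,"rz":0,"x":0.2,"y":-0.4,"z":0,"jaw":0}]'
python3 -m handwheel '[{"rx":0,"ry":0,"rz":0,"x":0,"y":0,"z":0,"jaw":0},{"rx":0,"ry":0,"rz":0,"x":0,"y":0,"z":0,"jaw":0}]'
python3 -c "
from h import *
t=D(-18,0,0);need([t[0],t[1],.235]);print(sensors.get_obs()['joint_pos'].round(2))
d=get_image('wrist');np.savez('pics/w7.npz',**d);cv2.imwrite('pics/w7.png',d['img'][:,:,::-1])"
python3 sw.py pics/w7.npz
```

```text
time_s: 12.15
tool_pos: [0.4663, -0.256, 0.2327]
ee_rot: [0.989, 0.15, -0.003, -0.004]
ft_force: [0.6, -0.4, -0.6]
gripper_width: 0.0124
grip_force: 58.4
time_s: 12.65
tool_pos: [0.4881, -0.1003, 0.2335]
ee_rot: [0.989, 0.15, -0.003, -0.003]
ft_force: [0.8, -0.8, -1.5]
gripper_width: 0.0128
grip_force: 58.4
time_s: 13.15
tool_pos: [0.5096, 0.0289, 0.2342]
ee_rot: [0.988, 0.152, -0.003, -0.003]
ft_force: [0.4, 0.3, -0.9]
gripper_width: 0.0122
grip_force: 58.5
time_s: 13.35
tool_pos: [0.5102, 0.0249, 0.2345]
ee_rot: [0.989, 0.15, -0.003, -0.003]
ft_force: [0.1, 0.2, -0.2]
gripper_width: 0.0124
grip_force: 58.5
t 13.35 pos [0.5102 0.0249 0.2345] w 0.0124 F [ 0.1  0.2 -0.2] gf 58.5
turn units [-0.07  0.06  0.02]
shift units (after turn) [ 0.033  0.047 -0.017] (now) [ 0.033  0.047 -0.018]
[ 1.07  0.2  -1.27  1.78  0.19  1.31 -1.52]
pocket rect [[248.0, 164.0], [248.0, 141.0], [307.0, 141.0], [307.0, 164.0]]
[[0.5204, 0.0586, 0.023], [0.5432, 0.065, 0.023], [0.5611, 0.0076, 0.023], [0.5388, -0.0001, 0.023]] c [0.5409 0.0328 0.023 ] pred [0.5402 0.0327 0.023 ]
knob [277.2 150.2] 38 disp-frame xy mm [3.9 0.1]
knob [266.5 150.4] 34 disp-frame xy mm [ 3.7 11. ]
knob [255.8 155.8] 32 disp-frame xy mm [-1.8 21.9]
knob [287.9 155.7] 37 disp-frame xy mm [ -1.6 -10.8]
knob [298.5 155.6] 34 disp-frame xy mm [ -1.5 -21.5]
dot 238.2058823529412 153.94117647058823 [[0.52871405 0.07062593 0.03      ]]
```

```bash
sed -i 's/\.5287,\.0292/.5296,.0295/' h.py; cat > pt.py <<'E'
from h import *
import sys
x,y,z=map(float,sys.argv[1:]);t=D(12+x,y,0);need([t[0],t[1],z])
o=sensors.get_obs();p=o["tool_pos"]-D(12,0,0);c,s=np.cos(YAW),np.sin(YAW);print("pen in bank frame",(1e3*np.array([c*p[0]+s*p[1],-s*p[0]+c*p[1]])).round(1),"tip z",(o["tool_pos"][2]-.0786).round(4))
E
python3 pt.py -11 22 .15
python3 - <<'E'
from h import *
d=ld("pics/w7.npz");o=sensors.get_obs();Rt=R.from_quat(o["ee_rot"])
P=[o["tool_pos"]+Rt.apply([0,0,k]) for k in(.0786,.065,.05,.0426,.0386)];q=proj(d,P);print(q.round(1))
g=cv2.cvtColor(d["img"],cv2.COLOR_RGB2GRAY)
for r in range(int(q[0,1])-6,int(q[0,1])+40,3): print(r,g[r,258:292:1].tolist())
E
```

```text
t 13.4 pos [0.5104 0.0241 0.2347] w 0.0125 F [-0.3 -0.4 -0.7] gf 58.5
turn units [-0.07  0.06 -0.  ]
shift units (after turn) [ 0.697 -0.716  2.823] (now) [ 0.712 -0.699  2.824]
pen in bank frame [-31.9   0.5] tip z 0.1561
[[275.8 230. ]
 [275.8 238. ]
 [275.9 248.2]
 [275.9 253.9]
 [275.9 257.1]]
223 [99, 98, 98, 99, 99, 100, 99, 99, 100, 99, 99, 99, 99, 99, 99, 99, 99, 100, 100, 99, 100, 100, 99, 100, 100, 100, 100, 100, 99, 94, 87, 83, 81, 85]
226 [224, 222, 224, 224, 224, 224, 223, 223, 224, 223, 223, 224, 224, 225, 224, 218, 211, 207, 207, 215, 223, 226, 225, 225, 225, 225, 224, 225, 224, 225, 225, 225, 225, 225]
229 [226, 226, 226, 226, 226, 226, 225, 225, 225, 225, 225, 225, 224, 219, 203, 191, 179, 163, 140, 125, 147, 197, 225, 226, 225, 225, 225, 225, 224, 224, 225, 225, 225, 226]
232 [193, 186, 172, 169, 168, 166, 169, 195, 222, 226, 222, 216, 214, 208, 196, 188, 180, 165, 144, 123, 131, 181, 222, 221, 213, 216, 221, 223, 224, 224, 226, 210, 164, 139]
235 [88, 97, 109, 125, 140, 155, 167, 191, 212, 211, 198, 190, 186, 183, 178, 175, 173, 170, 166, 162, 158, 159, 159, 160, 1
[... 1073 characters left out ...]
, 85, 50, 57, 91, 106, 76, 49, 48, 49, 48, 49, 48, 47, 45, 45, 46, 47, 47, 48, 49, 47, 47, 48, 47, 45, 44, 47, 68, 91, 87, 60, 52, 80]
259 [135, 76, 50, 51, 46, 45, 45, 43, 44, 44, 44, 43, 44, 44, 46, 45, 45, 47, 46, 48, 47, 47, 47, 45, 47, 45, 45, 43, 44, 46, 51, 53, 50, 66]
262 [109, 63, 49, 50, 47, 43, 42, 42, 43, 43, 43, 43, 44, 44, 48, 48, 48, 48, 48, 47, 47, 46, 45, 46, 45, 43, 44, 43, 43, 46, 50, 53, 52, 59]
265 [86, 51, 50, 47, 44, 42, 42, 42, 41, 41, 41, 43, 43, 43, 44, 44, 46, 47, 46, 47, 46, 45, 45, 44, 44, 44, 43, 43, 42, 42, 49, 53, 52, 54]
268 [77, 48, 50, 47, 43, 42, 41, 42, 41, 41, 42, 41, 42, 43, 42, 43, 41, 42, 44, 46, 45, 45, 45, 44, 45, 43, 42, 43, 41, 42, 47, 52, 53, 50]
```

The shank's tip shows at about (275,230), where it was predicted, so the pen is on the tool axis. Next is switch 1.

```bash

python3 -m handwheel '[{"rx":-0.07,"ry":0.06,"rz":0,"x":0.35,"y":-0.35,"z":0,"jaw":0},{"rx":0,"ry":0,"rz":0,"x":0.35,"y":-0.35,"z":0.6,"jaw":0},{"rx":0,"ry":0,"rz":0,"x":0,"y":0,"z":0.8,"jaw":0},{"rx":0,"ry":0,"rz":0,"x":0,"y":0,"z":0.8,"jaw":0},{"rx":0,"ry":0,"rz":0,"x":0,"y":0,"z":0.6,"jaw":0}]'
python3 -m handwheel '[{"rx":0,"ry":0,"rz":0,"x":0,"y":0,"z":0,"jaw":0},{"rx":0,"ry":0,"rz":0,"x":0,"y":0,"z":0,"jaw":0}]'
python3 pt.py -11 22 .103
```

```text
time_s: 13.9
tool_pos: [0.5244, 0.0494, 0.1497]
ee_rot: [0.989, 0.149, -0.0, 0.0]
ft_force: [0.4, -0.3, -0.5]
gripper_width: 0.0125
grip_force: 58.5
time_s: 14.1
tool_pos: [0.5251, 0.0503, 0.1517]
ee_rot: [0.989, 0.149, 0.001, -0.0]
ft_force: [0.2, 0.0, 0.2]
gripper_width: 0.0123
grip_force: 58.5
t 14.1 pos [0.5251 0.0503 0.1517] w 0.0123 F [0.2 0.  0.2] gf 58.5
turn units [ 0.   -0.02 -0.01]
shift units (after turn) [-0.029 -0.028  1.624] (now) [-0.031 -0.028  1.624]
pen in bank frame [-10.1  21.2] tip z 0.0731
```

```bash

python3 -m handwheel '[{"rx":0,"ry":0,"rz":0,"x":-0.03,"y":-0.03,"z":0.5,"jaw":0},{"rx":0,"ry":0,"rz":0,"x":0,"y":0,"z":0.6,"jaw":0},{"rx":0,"ry":0,"rz":0,"x":0,"y":0,"z":0.35,"jaw":0},{"rx":0,"ry":0,"rz":0,"x":0,"y":0,"z":0.1,"jaw":0},{"rx":0,"ry":0,"rz":0,"x":0,"y":0,"z":0,"jaw":0}]'
python3 pt.py -11 22 .103
```

```text
time_s: 14.6
tool_pos: [0.5237, 0.052, 0.1044]
ee_rot: [0.989, 0.15, 0.0, -0.0]
ft_force: [-0.4, -0.1, -0.4]
gripper_width: 0.0126
grip_force: 58.5
t 14.6 pos [0.5237 0.052  0.1044] w 0.0126 F [-0.4 -0.1 -0.4] gf 58.5
turn units [-0.   -0.01  0.01]
shift units (after turn) [-0.001  0.041  0.048] (now) [-0.001  0.041  0.048]
pen in bank frame [-11.   23.2] tip z 0.0258
```

```bash

python3 -m handwheel '[{"rx":0,"ry":0,"rz":0,"x":0,"y":0.04,"z":0.04,"jaw":0},{"rx":0,"ry":0,"rz":0,"x":0.08,"y":0,"z":0,"jaw":0},{"rx":0,"ry":0,"rz":0,"x":0.08,"y":0,"z":0,"jaw":0},{"rx":0,"ry":0,"rz":0,"x":0.05,"y":0,"z":0,"jaw":0},{"rx":0,"ry":0,"rz":0,"x":0,"y":0,"z":0,"jaw":0}]'
python3 pt.py -3 22 .103
python3 -m handwheel '[{"rx":0,"ry":0,"rz":0,"x":0.05,"y":0,"z":0,"jaw":0},{"rx":0,"ry":0,"rz":0,"x":0,"y":0,"z":0,"jaw":0}]'
python3 pt.py -3 22 .103
```

```text
time_s: 15.1
tool_pos: [0.5311, 0.0528, 0.1043]
ee_rot: [0.989, 0.15, 0.001, -0.0]
ft_force: [-1.4, -0.2, -1.0]
gripper_width: 0.0125
grip_force: 58.5
t 15.1 pos [0.5311 0.0528 0.1043] w 0.0125 F [-1.4 -0.2 -1. ] gf 58.5
turn units [ 0.   -0.03  0.  ]
shift units (after turn) [ 0.023 -0.008  0.042] (now) [ 0.023 -0.008  0.042]
pen in bank frame [-3.7 21.8] tip z 0.0257
time_s: 15.3
tool_pos: [0.532, 0.053, 0.104]
ee_rot: [0.989, 0.15, 0.001, 0.0]
ft_force: [0.0, -0.2, -1.0]
gripper_width: 0.0123
grip_force: 58.5
t 15.3 pos [0.532 0.053 0.104] w 0.0123 F [ 0.  -0.2 -1. ] gf 58.5
turn units [ 0.   -0.02  0.  ]
shift units (after turn) [-0.009 -0.009  0.033] (now) [-0.009 -0.009  0.033]
pen in bank frame [-2.7 21.7] tip z 0.0254
```

```bash

python3 -m handwheel '[{"rx":0,"ry":0,"rz":0,"x":-0.27,"y":0,"z":0,"jaw":0},{"rx":0,"ry":0,"rz":0,"x":0,"y":0,"z":-0.4,"jaw":0},{"rx":0,"ry":0,"rz":0,"x":0,"y":0.5,"z":0,"jaw":0},{"rx":0,"ry":0,"rz":0,"x":0,"y":0.58,"z":0,"jaw":0},{"rx":0,"ry":0,"rz":0,"x":0,"y":0,"z":0,"jaw":0}]'
python3 -m handwheel '[{"rx":0,"ry":0,"rz":0,"x":0,"y":0,"z":0,"jaw":0}]'
python3 pt.py -11 -11 .1035
```

```text
time_s: 15.8
tool_pos: [0.535, 0.0149, 0.1158]
ee_rot: [0.989, 0.147, 0.001, 0.001]
ft_force: [-0.2, -0.7, -1.5]
gripper_width: 0.0119
grip_force: 58.5
time_s: 15.9
tool_pos: [0.5339, 0.0184, 0.1157]
ee_rot: [0.989, 0.148, 0.001, -0.0]
ft_force: [-0.1, 0.5, 0.1]
gripper_width: 0.0125
grip_force: 58.5
t 15.9 pos [0.5339 0.0184 0.1157] w 0.0125 F [-0.1  0.5  0.1] gf 58.5
turn units [-0.   -0.02 -0.03]
shift units (after turn) [ 0.005 -0.03   0.406] (now) [ 0.004 -0.03   0.406]
pen in bank frame [-11.2 -11.9] tip z 0.0371
```

```bash

python3 -m handwheel '[{"rx":0,"ry":0,"rz":0,"x":0,"y":-0.03,"z":0.25,"jaw":0},{"rx":0,"ry":0,"rz":0,"x":0,"y":0,"z":0.15,"jaw":0},{"rx":0,"ry":0,"rz":0,"x":0.08,"y":0,"z":0,"jaw":0},{"rx":0,"ry":0,"rz":0,"x":0.08,"y":0,"z":0,"jaw":0},{"rx":0,"ry":0,"rz":0,"x":0.05,"y":0,"z":0,"jaw":0}]'
python3 pt.py -3 -11 .103
python3 -m handwheel '[{"rx":0,"ry":0,"rz":0,"x":0.06,"y":0,"z":0,"jaw":0},{"rx":0,"ry":0,"rz":0,"x":0,"y":0,"z":0,"jaw":0},{"rx":0,"ry":0,"rz":0,"x":0,"y":0,"z":0,"jaw":0}]'
python3 pt.py -2.7 -11 .103
```

```text
time_s: 16.4
tool_pos: [0.5399, 0.0228, 0.104]
ee_rot: [0.989, 0.15, 0.001, -0.0]
ft_force: [0.3, -0.2, -0.9]
gripper_width: 0.0125
grip_force: 58.5
t 16.4 pos [0.5399 0.0228 0.104 ] w 0.0125 F [ 0.3 -0.2 -0.9] gf 58.5
turn units [ 0.   -0.03  0.01]
shift units (after turn) [0.04  0.052 0.033] (now) [0.04  0.052 0.033]
pen in bank frame [-4.2 -9.5] tip z 0.0254
time_s: 16.7
tool_pos: [0.5415, 0.023, 0.1041]
ee_rot: [0.989, 0.15, 0.001, 0.0]
ft_force: [-0.3, -0.0, 0.1]
gripper_width: 0.0121
grip_force: 58.5
t 16.7 pos [0.5415 0.023  0.1041] w 0.0121 F [-0.3 -0.   0.1] gf 58.5
turn units [ 0.01 -0.03  0.  ]
shift units (after turn) [-0.005  0.041  0.036] (now) [-0.005  0.041  0.036]
pen in bank frame [-2.6 -9.8] tip z 0.0255
```

```bash

python3 -m handwheel '[{"rx":0,"ry":0,"rz":0,"x":-0.2,"y":0,"z":0,"jaw":0},{"rx":0,"ry":0,"rz":0,"x":0,"y":0,"z":-0.5,"jaw":0},{"rx":0,"ry":0,"rz":0,"x":0.3,"y":-0.35,"z":0,"jaw":0},{"rx":0,"ry":0,"rz":0,"x":0.35,"y":-0.34,"z":0,"jaw":0},{"rx":0,"ry":0,"rz":0,"x":0,"y":0,"z":0,"jaw":0}]'
python3 -m handwheel '[{"rx":0,"ry":0,"rz":0,"x":0,"y":0,"z":0,"jaw":0},{"rx":0,"ry":0,"rz":0,"x":0,"y":0,"z":0,"jaw":0}]'
python3 pt.py 11 11 .1035
```

```text
time_s: 17.2
tool_pos: [0.5489, 0.0486, 0.1205]
ee_rot: [0.989, 0.151, 0.002, -0.0]
ft_force: [-0.1, 0.9, -0.4]
gripper_width: 0.0125
grip_force: 58.5
time_s: 17.4
tool_pos: [0.5478, 0.0457, 0.1192]
ee_rot: [0.989, 0.149, 0.001, 0.0]
ft_force: [0.0, -0.2, 0.0]
gripper_width: 0.0127
grip_force: 58.5
t 17.4 pos [0.5478 0.0457 0.1192] w 0.0127 F [ 0.  -0.2  0. ] gf 58.5
turn units [ 0.01 -0.02 -0.01]
shift units (after turn) [ 0.027 -0.03   0.522] (now) [ 0.026 -0.03   0.522]
pen in bank frame [10.2 10.1] tip z 0.0406
```

```bash

python3 -m handwheel '[{"rx":0,"ry":0,"rz":0,"x":0.03,"y":-0.03,"z":0.3,"jaw":0},{"rx":0,"ry":0,"rz":0,"x":0,"y":0,"z":0.22,"jaw":0},{"rx":0,"ry":0,"rz":0,"x":-0.08,"y":0,"z":0,"jaw":0},{"rx":0,"ry":0,"rz":0,"x":-0.08,"y":0,"z":0,"jaw":0},{"rx":0,"ry":0,"rz":0,"x":-0.06,"y":0,"z":0,"jaw":0}]'
python3 pt.py 3 11 .103
python3 -m handwheel '[{"rx":0,"ry":0,"rz":0,"x":-0.05,"y":0,"z":0,"jaw":0},{"rx":0,"ry":0,"rz":0,"x":0,"y":0,"z":0,"jaw":0},{"rx":0,"ry":0,"rz":0,"x":0,"y":0,"z":0,"jaw":0}]'
python3 pt.py 2.7 11 .103
```

```text
time_s: 17.9
tool_pos: [0.5423, 0.0459, 0.1034]
ee_rot: [0.989, 0.15, 0.001, -0.0]
ft_force: [0.3, 0.8, -0.0]
gripper_width: 0.0124
grip_force: 58.5
t 17.9 pos [0.5423 0.0459 0.1034] w 0.0124 F [ 0.3  0.8 -0. ] gf 58.5
turn units [ 0.   -0.03  0.  ]
shift units (after turn) [-0.067  0.029  0.015] (now) [-0.067  0.029  0.015]
pen in bank frame [ 5.  11.9] tip z 0.0248
time_s: 18.2
tool_pos: [0.5409, 0.0452, 0.1035]
ee_rot: [0.989, 0.15, 0.001, 0.0]
ft_force: [1.2, -0.0, -1.1]
gripper_width: 0.012
grip_force: 58.5
t 18.2 pos [0.5409 0.0452 0.1035] w 0.012 F [ 1.2 -0.  -1.1] gf 58.5
turn units [ 0.01 -0.02 -0.  ]
shift units (after turn) [-0.026  0.023  0.017] (now) [-0.026  0.023  0.017]
pen in bank frame [ 3.5 11.7] tip z 0.0249
```

```bash

python3 -m handwheel '[{"rx":0,"ry":0,"rz":0,"x":-0.04,"y":0,"z":0,"jaw":0},{"rx":0,"ry":0,"rz":0,"x":0,"y":0,"z":0,"jaw":0},{"rx":0,"ry":0,"rz":0,"x":0,"y":0,"z":0,"jaw":0}]'
python3 pt.py 2.2 11 .103
python3 -m handwheel '[{"rx":0,"ry":0,"rz":0,"x":0.23,"y":0,"z":0,"jaw":0},{"rx":0,"ry":0,"rz":0,"x":0.03,"y":0,"z":-0.4,"jaw":0},{"rx":0,"ry":0,"rz":0,"x":-0.2,"y":0,"z":-1,"jaw":0},{"rx":0,"ry":0,"rz":0,"x":-0.5,"y":0.2,"z":-1,"jaw":0},{"rx":0,"ry":0,"rz":0,"x":-0.6,"y":0.2,"z":-1,"jaw":0}]'
python3 -m handwheel '[{"rx":0,"ry":0,"rz":0,"x":0,"y":0,"z":-0.8,"jaw":0},{"rx":0,"ry":0,"rz":0,"x":0,"y":0,"z":0,"jaw":0},{"rx":0,"ry":0,"rz":0,"x":0,"y":0,"z":0,"jaw":0}]'
python3 -c "
from h import *
d=get_image('wrist');np.savez('pics/w8.npz',**d)"
python3 pt.py -30 0 .235
python3 sw.py pics/w8.npz
```

```text
time_s: 18.5
tool_pos: [0.5397, 0.045, 0.1034]
ee_rot: [0.989, 0.15, 0.001, 0.0]
ft_force: [-0.0, 0.0, -1.0]
gripper_width: 0.0129
grip_force: 58.5
t 18.5 pos [0.5397 0.045  0.1034] w 0.0129 F [-0.  0. -1.] gf 58.5
turn units [ 0.01 -0.02  0.  ]
shift units (after turn) [-0.002  0.027  0.012] (now) [-0.002  0.027  0.012]
pen in bank frame [ 2.3 11.8] tip z 0.0248
time_s: 19.0
tool_pos: [0.5135, 0.0252, 0.2071]
ee_rot: [0.989, 0.151, 0.001, -0.001]
ft_force: [0.3, -1.5, 1.0]
gripper_width: 0.0123
grip_force: 58.5
time_s: 19.3
tool_pos: [0.5137, 0.0243, 0.2301]
ee_rot: [0.989, 0.15, 0.002, 0.001]
ft_force: [0.2, -0.6, 0.1]
gripper_width: 0.0125
grip_force: 58.5
t 19.35 pos [0.5131 0.0244 0.2292] w 0.0127 F [ 0.8  0.7 -0.8] gf 58.5
turn units [ 0.01 -0.02  0.  ]
shift units (after turn) [-0.025 -0.    -0.195] (now) [-0.025 -0.    -0.195]
pen in bank frame [-29.2  -0. ] tip z 0.1506
pocket rect [[244.0, 146.0], [304.0, 146.0], [304.0, 169.0], [244.0, 169.0]]
[[0.5435, 0.0656, 0.023], [0.5614, 0.0076, 0.023], [0.5392, 0.0, 0.023], [0.5208, 0.0593, 0.023]] c [0.5412 0.0331 0.023 ] pred [0.5411 0.033  0.023 ]
knob [252.  155.9] 44 disp-frame xy mm [ 2.7 22.1]
knob [273.8 155.7] 38 disp-frame xy mm [2.9 0.2]
knob [284.6 155.8] 37 disp-frame xy mm [  2.9 -10.6]
knob [263.  161.5] 42 disp-frame xy mm [-2.8 11.2]
knob [295.5 161.2] 38 disp-frame xy mm [ -2.6 -21.7]
dot 234.7674418604651 159.48837209302326 [[0.52883467 0.07048871 0.03      ]]
```

Switches now read on, off, on, on, off, and the display hasn't moved during switching. Next I return the pen.

```bash
python3 -c "
from h import *
need([.4469,-.3939,.235])"
python3 -m handwheel '[{"rx":0,"ry":0,"rz":0,"x":-0.2,"y":0.4,"z":-0.2,"jaw":0},{"rx":0,"ry":0,"rz":0,"x":-0.45,"y":0.9,"z":0,"jaw":0},{"rx":0,"ry":0,"rz":0,"x":-0.45,"y":0.9,"z":0,"jaw":0},{"rx":0,"ry":0,"rz":0,"x":-0.45,"y":0.9,"z":0,"jaw":0},{"rx":0,"ry":0,"rz":0,"x":-0.45,"y":0.9,"z":0,"jaw":0}]'
python3 -m handwheel '[{"rx":0,"ry":0,"rz":0,"x":-0.45,"y":0.9,"z":0,"jaw":0},{"rx":0,"ry":0,"rz":0,"x":-0.45,"y":0.9,"z":0,"jaw":0},{"rx":0,"ry":0,"rz":0,"x":-0.45,"y":0.9,"z":0,"jaw":0},{"rx":0,"ry":0,"rz":0,"x":-0.45,"y":0.9,"z":0,"jaw":0},{"rx":0,"ry":0,"rz":0,"x":-0.45,"y":0.9,"z":0,"jaw":0}]'
python3 -m handwheel '[{"rx":0,"ry":0,"rz":0,"x":-0.45,"y":0.9,"z":0,"jaw":0},{"rx":0,"ry":0,"rz":0,"x":-0.45,"y":0.9,"z":0,"jaw":0},{"rx":0,"ry":0,"rz":0,"x":0,"y":0,"z":0,"jaw":0}]'
python3 -c "
from h import *
need([.4469,-.3939,.235])"
```

```text
t 19.35 pos [0.5131 0.0244 0.2292] w 0.0127 F [ 0.8  0.7 -0.8] gf 58.5
turn units [ 0.01 -0.02  0.  ]
shift units (after turn) [-6.232 12.667 -0.195] (now) [-6.236 12.665 -0.198]
time_s: 19.85
tool_pos: [0.4906, -0.1086, 0.2342]
ee_rot: [0.989, 0.15, 0.0, -0.001]
ft_force: [0.2, -0.3, 0.7]
gripper_width: 0.0124
grip_force: 58.6
time_s: 20.35
tool_pos: [0.4663, -0.2575, 0.2338]
ee_rot: [0.989, 0.15, 0.0, -0.001]
ft_force: [-0.0, 0.5, 0.1]
gripper_width: 0.0128
grip_force: 58.6
time_s: 20.65
tool_pos: [0.4549, -0.3213, 0.233]
ee_rot: [0.989, 0.146, 0.0, -0.001]
ft_force: [0.1, -0.2, -0.9]
gripper_width: 0.0128
grip_force: 58.6
t 20.65 pos [ 0.4549 -0.3213  0.233 ] w 0.0128 F [ 0.1 -0.2 -0.9] gf 58.6
turn units [-0.02 -0.01 -0.07]
shift units (after turn) [-0.97   2.234 -0.067] (now) [-0.955  2.24  -0.072]
```

```bash

python3 -m handwheel '[{"rx":0,"ry":0,"rz":0,"x":-0.4,"y":0.8,"z":0,"jaw":0},{"rx":0,"ry":0,"rz":0,"x":-0.35,"y":0.8,"z":0,"jaw":0},{"rx":0,"ry":0,"rz":-0.07,"x":-0.2,"y":0.5,"z":0,"jaw":0},{"rx":0,"ry":0,"rz":0,"x":0,"y":0.1,"z":0,"jaw":0},{"rx":0,"ry":0,"rz":0,"x":0,"y":0,"z":0,"jaw":0}]'
python3 -m handwheel '[{"rx":0,"ry":0,"rz":0,"x":0,"y":0,"z":0,"jaw":0},{"rx":0,"ry":0,"rz":0,"x":0,"y":0,"z":0,"jaw":0}]'
python3 -c "
from h import *
need([.4467,-.3942,.14])"
```

```text
time_s: 21.15
tool_pos: [0.4499, -0.3869, 0.2345]
ee_rot: [0.988, 0.153, 0.001, -0.001]
ft_force: [-0.7, 1.3, -0.9]
gripper_width: 0.0125
grip_force: 58.6
time_s: 21.35
tool_pos: [0.45, -0.3864, 0.2353]
ee_rot: [0.988, 0.154, 0.001, 0.0]
ft_force: [0.5, -0.4, 0.0]
gripper_width: 0.0124
grip_force: 58.6
t 21.35 pos [ 0.45   -0.3864  0.2353] w 0.0124 F [ 0.5 -0.4  0. ] gf 58.6
turn units [ 0.   -0.02  0.1 ]
shift units (after turn) [-0.183  0.215  3.176] (now) [-0.191  0.212  3.176]
```

```bash

python3 -m handwheel '[{"rx":0,"ry":0,"rz":0.1,"x":-0.18,"y":0.21,"z":0.4,"jaw":0},{"rx":0,"ry":0,"rz":0,"x":0,"y":0,"z":0.9,"jaw":0},{"rx":0,"ry":0,"rz":0,"x":0,"y":0,"z":0.9,"jaw":0},{"rx":0,"ry":0,"rz":0,"x":0,"y":0,"z":0.7,"jaw":0},{"rx":0,"ry":0,"rz":0,"x":0,"y":0,"z":0.2,"jaw":0}]'
python3 -m handwheel '[{"rx":0,"ry":0,"rz":0,"x":0,"y":0,"z":0,"jaw":0},{"rx":0,"ry":0,"rz":0,"x":0,"y":0,"z":0,"jaw":0}]'
python3 -c "
from h import *
need([.4467,-.3942,.088])"
```

```text
time_s: 21.85
tool_pos: [0.4443, -0.395, 0.1389]
ee_rot: [0.989, 0.148, -0.001, -0.002]
ft_force: [0.5, -0.0, -0.5]
gripper_width: 0.0128
grip_force: 58.6
time_s: 22.05
tool_pos: [0.4468, -0.396, 0.143]
ee_rot: [0.989, 0.148, 0.001, 0.001]
ft_force: [0.2, 0.4, -0.4]
gripper_width: 0.0126
grip_force: 58.6
t 22.05 pos [ 0.4468 -0.396   0.143 ] w 0.0126 F [ 0.2  0.4 -0.4] gf 58.6
turn units [ 0.02 -0.03 -0.03]
shift units (after turn) [ 0.014 -0.059  1.833] (now) [ 0.009 -0.062  1.833]
```

```bash

python3 -m handwheel '[{"rx":0,"ry":0,"rz":0,"x":0,"y":-0.06,"z":0.4,"jaw":0},{"rx":0,"ry":0,"rz":0,"x":0,"y":0,"z":0.5,"jaw":0},{"rx":0,"ry":0,"rz":0,"x":0,"y":0,"z":0.5,"jaw":0},{"rx":0,"ry":0,"rz":0,"x":0,"y":0,"z":0.25,"jaw":0},{"rx":0,"ry":0,"rz":0,"x":0,"y":0,"z":0,"jaw":0}]'
python3 -m handwheel '[{"rx":0,"ry":0,"rz":0,"x":0,"y":0,"z":0,"jaw":0},{"rx":0,"ry":0,"rz":0,"x":0,"y":0,"z":0,"jaw":0}]'
python3 -c "
from h import *
need([.4467,-.3942,.088])"
```

```text
time_s: 22.55
tool_pos: [0.445, -0.3932, 0.0907]
ee_rot: [0.989, 0.148, 0.0, -0.001]
ft_force: [0.5, 0.3, -0.5]
gripper_width: 0.0126
grip_force: 58.6
time_s: 22.75
tool_pos: [0.4464, -0.3941, 0.0932]
ee_rot: [0.989, 0.148, 0.001, 0.0]
ft_force: [-0.1, -0.5, 0.1]
gripper_width: 0.0125
grip_force: 58.6
t 22.75 pos [ 0.4464 -0.3941  0.0932] w 0.0125 F [-0.1 -0.5  0.1] gf 58.6
turn units [ 0.01 -0.03 -0.03]
shift units (after turn) [0.009 0.005 0.172] (now) [0.008 0.005 0.172]
```

```bash

python3 -m handwheel '[{"rx":0,"ry":0,"rz":0,"x":0,"y":0,"z":0.1,"jaw":0},{"rx":0,"ry":0,"rz":0,"x":0,"y":0,"z":0.06,"jaw":0},{"rx":0,"ry":0,"rz":0,"x":0,"y":0,"z":0.02,"jaw":0},{"rx":0,"ry":0,"rz":0,"x":0,"y":0,"z":0,"jaw":0}]'
python3 -c "
from h import *
need([.4467,-.3942,.0875])"
```

```text
time_s: 23.15
tool_pos: [0.446, -0.394, 0.0876]
ee_rot: [0.989, 0.148, 0.001, 0.0]
ft_force: [-0.6, 1.2, 2.5]
gripper_width: 0.0126
grip_force: 58.9
t 23.15 pos [ 0.446  -0.394   0.0876] w 0.0126 F [-0.6  1.2  2.5] gf 58.9
turn units [ 0.01 -0.02 -0.03]
shift units (after turn) [0.021 0.012 0.003] (now) [0.021 0.012 0.003]
```

```bash

python3 -m handwheel '[{"rx":0,"ry":0,"rz":0,"x":0,"y":0,"z":0,"jaw":25},{"rx":0,"ry":0,"rz":0,"x":0,"y":0,"z":0,"jaw":50},{"rx":0,"ry":0,"rz":0,"x":0,"y":0,"z":0,"jaw":50},{"rx":0,"ry":0,"rz":0,"x":0,"y":0,"z":0,"jaw":50},{"rx":0,"ry":0,"rz":0,"x":0,"y":0,"z":-0.3,"jaw":50}]'
python3 -m handwheel '[{"rx":0,"ry":0,"rz":0,"x":0,"y":0,"z":-0.7,"jaw":50},{"rx":0,"ry":0,"rz":0,"x":0,"y":0,"z":-1,"jaw":50},{"rx":0,"ry":0,"rz":0,"x":-0.2,"y":0,"z":-1,"jaw":50},{"rx":0,"ry":0,"rz":0,"x":-0.2,"y":0,"z":-1,"jaw":50},{"rx":0,"ry":0,"rz":0,"x":-0.2,"y":0,"z":0,"jaw":50}]'
python3 -m handwheel '[{"rx":0,"ry":0,"rz":0,"x":0,"y":0,"z":0,"jaw":50},{"rx":0,"ry":0,"rz":0,"x":0,"y":0,"z":0,"jaw":50}]'
python3 - <<'E'
from h import *
need([0,0,0])
d=get_image("wrist");np.savez("pics/w9.npz",**d);im=np.ascontiguousarray(d["img"][:,:,::-1]);hsv=cv2.cvtColor(im,cv2.COLOR_BGR2HSV)
p=np.array([.4467,-.3942]);a,b=proj(d,[[*p,.115],[*p,.049]]);print("pred top,guard",a,b)
x0,y0=(b-25).astype(int);g=((hsv[...,1]<70)&(hsv[...,2]>120)).astype(np.uint8)[y0:y0+50,x0:x0+50];n,l,st,ce=cv2.connectedComponentsWithStats(g);print([(s[4],(c+[x0,y0]).round(1)) for s,c in zip(st[1:],ce[1:]) if s[4]>15])
x0,y0=(a-20).astype(int);k=((hsv[...,2]<95)&(hsv[...,1]<120)).astype(np.uint8)[y0:y0+40,x0:x0+40];n,l,st,ce=cv2.connectedComponentsWithStats(k);print([(s.tolist(),(c+[x0,y0]).round(1)) for s,c in zip(st[1:],ce[1:]) if s[4]>15],x0,y0)
s=get_image("side");np.savez("pics/side9.npz",**s);t=get_image("top");np.savez("pics/top9.npz",**t)
for n,v in(("top",t),("side",s)):
    o=ld(f"pics/{n}0.npz")["img"];df=(cv2.absdiff(o,v["img"]).max(2)>60).astype(np.uint8);df=cv2.morphologyEx(df,cv2.MORPH_OPEN,np.ones((2,2)));N,l,st,ce=cv2.connectedComponentsWithStats(df);print(n,[(s_[:5].tolist()) for s_ in st[1:] if s_[4]>12])
E
python3 sw.py pics/top9.npz
```

```text
time_s: 23.65
tool_pos: [0.4451, -0.3934, 0.0953]
ee_rot: [0.989, 0.148, 0.0, -0.001]
ft_force: [0.7, -0.2, 0.1]
gripper_width: 0.0424
grip_force: 0.0
time_s: 24.15
tool_pos: [0.4307, -0.4003, 0.2122]
ee_rot: [0.989, 0.149, 0.003, 0.003]
ft_force: [-0.2, -0.0, 0.2]
gripper_width: 0.0425
grip_force: 0.0
time_s: 24.35
tool_pos: [0.4278, -0.3991, 0.2064]
ee_rot: [0.989, 0.148, 0.001, -0.0]
ft_force: [0.3, -0.4, -0.1]
gripper_width: 0.0427
grip_force: 0.0
t 24.35 pos [ 0.4278 -0.3991  0.2064] w 0.0427 F [ 0.3 -0.4 -0.1] gf 0.0
turn units [-0.01 -0.01 -0.03]
shift units (after turn) [ -9.69  -16.924   6.879] (now) [ -9.748 -16.892   6.878]
pred top,guard [275.79254703 196.69794145] [275.66437031 176.52260575]
[(np.int32(283), array([275.3, 172.4])), (np.int32(74), array([275.5, 187. ]))]
[([13, 13, 17, 16, 211], array([276.1, 196.7]))] 255 176
top [[247, 195, 32, 30, 573], [273, 222, 8, 8, 50], [266, 225, 5, 4, 19], [255, 230, 9, 4, 31], [522, 230, 6, 7, 28], [494, 234, 12, 13, 121], [454, 236, 19, 26, 247], [514, 236, 5, 8, 17], [508, 240, 33, 59, 830], [531, 241, 29, 25, 486], [435, 257
[... 353 characters left out ...]
7, 23, 32, 538], [429, 72, 3, 6, 13], [425, 83, 5, 18, 36], [488, 97, 23, 27, 357], [548, 137, 12, 24, 84], [400, 141, 4, 7, 20], [484, 146, 35, 20, 302], [517, 153, 8, 10, 66], [528, 152, 25, 18, 188], [547, 169, 5, 3, 15], [534, 204, 19, 37, 349], [290, 208, 16, 20, 163], [290, 226, 14, 10, 52], [259, 233, 35, 26, 467], [271, 234, 6, 4, 17], [294, 239, 10, 9, 56], [320, 239, 19, 15, 137], [296, 249, 4, 5, 13]]
pocket rect [[250.0, 207.0], [272.0, 201.0], [274.0, 209.0], [252.0, 215.0]]
[[0.5411, 0.0645, 0.023], [0.5589, 0.0075, 0.023], [0.5365, 0.0005, 0.023], [0.5188, 0.0575, 0.023]] c [0.5388 0.0325 0.023 ] pred [0.5411 0.033  0.023 ]
dot 247.75 212.0 [[0.52666379 0.06951241 0.03      ]]
```

```bash
python3 -c "
from plant import order
print(order.hand_in())"
```

```text
the job is handed in; nothing more can be done
None
```

The job is handed in at about 24.5 s: the kickstand is open, the switches read on, off, on, on, off in the last close-up, and the pen is upright in its bore; the display ended about 3 mm and 2° from where it lay, having slid about 8 mm during the pull before I moved it back.

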